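# Make up a spray-out kit and a spares kit

### The job

Make up the two kits from the stock standing at the right of the balance. Into the plywood tray with the two square pockets go the closed sample tin, upright in the big pocket, and the little brass fluid nozzle, point up in the small one; into the plywood tray with the oblong pocket go the small red-brown box, lying flat in the oblong pocket, and the air cap, brass ring down in the square pocket beside it. Leave the open tin of paint where it stands.

Things in the scene. Friction and masses are not known exactly. Their poses are not given: they have to be found in the camera images.
- closed_tin_mid (a point): Centre (half-way up, 36 mm above its underside) of the loose closed sample tin: upright, round, lid on, 67 mm in diameter, 72 mm high, about 0.31 kg; z up its axis. May be gripped across its diameter from any side. Stands on the bench at the start.
- nozzle_mid (a point): Centre (half-way up, 13 mm above its underside) of the loose brass fluid nozzle: a small hexagonal foot and a body that tapers to a point, 14 mm (its x, across the flats) x 16 mm (its y), 26 mm high, about 20 g; z up, towards the point. Stands on its foot on the bench at the start. Grip it low, across its x.
- parts_box_mid (a point): Centre (half-way up, 11 mm above its underside) of the loose small plain red-brown closed box, 40 (its x) x 70 (its y, long) x 22 mm high, about 60 g, lying flat on the bench at the start. Grip it across the 40 mm.
- air_cap_mid (a point): Point on the axis of the loose spray-gun air cap, half-way up its ribbed brass ring, 6 mm above its underside. The ring is 30 mm in diameter and 12 mm high; a white top with two small horns stands on it, 24 mm high in all; about 40 g; z up. Stands ring down on the bench at the start. Grip it low, by the ring, from any side; the white top cannot be gripped.
- spray_tray: Plywood tray with two square pockets, 92 (x) x 134 (y) mm. Fixed to the bench; origin at the centre of its underside, z up. Pocket floors 20 mm above the bench, tops of the 3 mm thick lips 25 mm above it. Big pocket (closed tin): centre x = 0, y = +20.5 mm, inside 85 x 85. Small pocket (nozzle): centre x = 0, y = -44 mm, inside 38 x 38.
- spares_tray: Plywood tray with an oblong and a square pocket, 94 (x) x 117 (y) mm. Fixed to the bench; origin at the centre of its underside, z up. Pocket floors 20 mm above the bench, tops of the 3 mm thick lips 25 mm above it. Oblong pocket (box, its long side along the tray's x): centre x = 0, y = +26.5 mm, inside 86 (x) x 56 (y). Square pocket (air cap): centre x = 0, y = -29.5 mm, inside 50 x 50.
- open_tin_mid (a point): Centre (half-way up, 36 mm above its underside) of the open tin, no lid, paint showing inside, 67 mm in diameter, 72 mm high, loose, upright on the bench near the stock. No part of the kits: it stays where it is.
- balance: Obstacle, fixed: the mixing balance between stock and trays. Its round pan, 276 mm across, top 106 mm above the bench, is centred 38 mm along this body's x from its origin; a 22 mm high front panel lies towards the robot.
- meter_grey: Obstacle, fixed: the tall dark instrument on a block foot to the right of the stock, about 0.16 m across, its head 0.21 to 0.31 m above the bench and as wide as the foot. Origin at its foot. Above and behind it a wall screen hangs, from 0.55 m above the bench up and 0.51 m ahead of the robot on: keep low and near over the stock.

How it is judged (in metres and radians):
At the end, for the whole second after the job is handed in: Closed tin and nozzle stand in the big and small square pockets of one tray, box and air cap lie flat in the oblong and square pockets of the other: each centre within 12 mm (nozzle 14, cap 13) of its pocket's along tray x and y, 3 mm of resting height, 0.12 rad of upright, released, at rest (x of closed_tin_mid in the frame of spray_tray between -0.012 and 0.012 m and y of closed_tin_mid in the frame of spray_tray between 0.0085 and 0.0325 m and z of closed_tin_mid in the frame of spray_tray between 0.053 and 0.059 m and angle between each of closed_tin_mid, nozzle_mid, parts_box_mid, air_cap_mid's own z axis and vertical below 0.12 rad and linear speed of each of closed_tin, nozzle, parts_box, air_cap below 0.02 m/s and x of nozzle_mid in the frame of spray_tray between -0.014 and 0.014 m and y of nozzle_mid in the frame of spray_tray between -0.058 and -0.03 m and z of nozzle_mid in the frame of spray_tray between 0.03 and 0.036 m and x of parts_box_mid in the frame of spares_tray between -0.012 and 0.012 m and y of parts_box_mid in the frame of spares_tray between 0.0145 and 0.0385 m and z of parts_box_mid in the frame of spares_tray between 0.028 and 0.034 m and x of air_cap_mid in the frame of spares_tray between -0.013 and 0.013 m and y of air_cap_mid in the frame of spares_tray between -0.0425 and -0.0165 m and z of air_cap_mid in the frame of spares_tray between 0.023 and 0.029 m); the robot touches nothing.
It fails at once if the open tin is pushed from its place by more than 30 mm or tipped over (distance of open_tin_mid from where it was at the start of the episode above 0.03 m or angle between open_tin_mid's own z axis and vertical above 0.5 rad).
It also fails if it takes over 115 s, if anything falls off the work surface, if the arm or the gripper's body presses on something with over 40 N, if the wrist force passes 120 N, or if a joint passes its speed limit or range.

### The arm

A 6-joint arm with a two-finger parallel gripper is mounted at the origin on a cart in front of the work surface, level with it; the furniture and walls round the work are solid. World frame = base frame: x ahead of the robot, y to its left, z up, the work surface at z = 0. Lengths are in m, angles in degrees, forces in N, time in s.
With the tool pointing down it reaches from about 0.35 to 0.875 m from the base axis. Payload 4.2 kg.
Tool frame: the origin (TCP) lies at the very end of the fingers, on their centre line; the grasp point (between the pads) lies 19 mm behind it; y points along the fingers, z is the direction in which the jaws open and shut, and the axes are right-handed (so a half turn about y gives the same grasp; the last joint's range is limited). The gripper opens to 87 mm and grips with 3 to 60 N. Pads are 19 mm wide; open, the fingers measure 117 mm over their backs; the gripper's body (75 mm by 190 mm) begins 51 mm behind the grasp point.
Start: joints at [-57.777, 22.042, 0.453, 0, -68.411, -14.817], TCP at [0.187, -0.596, 0.223] pointing down, gripper open.
Joint ranges: [-179.83, 179.83], [-69.29, 118.12], [-61.27, 80.66], [-181.25, 117.63], [-171.15, -9.14], [-177.46, 177.46]. Speed limits (degrees/s): [159.86, 159.86, 180, 180, 180, 180].

### API

Orientations are given as a 3x3 rotation matrix whose columns are the frame's x, y, z axes.
In Python, from station import r, eyes gives the robot as it stands.
- The arm moves only by the tool play_rows, never from a script. Its argument "deltas" is one flat list of numbers, 5 for each row, row after row: the closure in counts, from 0 (fully open) to 255 (shut), then the shift along the tool's x, y, z in mm, then the turn about the tool's y in rad. In form: [claw, tx, ty, tz, roll, claw, tx, ty, tz, roll, ...]. A call has exactly 10 rows; each row shifts and turns the commanded pose from where the row before left it, along the tool's axes as they then stand; what a row does not reach is not made up. A row lasts 1/10 s, in which the tool goes at most 50 mm and 8.59 degrees, less where a joint would pass 70% of its speed; a pose out of reach is approached as far as the arm can. A call is refused whole if a number of a shift passes 50 or a number of a turn 0.15, either way. A call with a gripper value outside its range is refused whole. The fingers move at their own pace and stop on an object; the grip force is fixed at half the most. Time passes only in rows, so rows that do not move let the fingers close, or fill a call up. It gives the time, the measured TCP pose, the force and the opening at its end, in the units of the state.
- r.sense(): the state, without advancing time (a new reading comes with each control period).
- eyes.capture(name): name is "scene" or "top"; returns a dict with "img" (480x640x3 uint8, blue, green, red), "vfov" (degrees; the focal length in pixels is half the picture's height over the tangent of half this angle, whatever the lens; pixels are square), "cx", "cy" (the principal point, pixels), "R" (3x3) and "t" (3): a world point X has camera coordinates R X + t. Camera axes: x right, y down, z forward; pixel columns grow to the right and rows downward; lengths in m; the calibration is good to about 2 mm. A picture is of the moment at which its call begins. There is no depth.
- r.finish_job(): hands the job in, once; it reports no verdict.
The state is a dict: "time_s": time; "joints": joint angles; "joint_velocities": joint speeds; "effort": joint torques, N m; "tcp_pos": TCP position; "ee_rot": TCP orientation; "wrist_force": force on the tool from outside, world axes, zero at the start; "moment": the same for the moment, N m; "gripper_width": opening from 0.0 (shut) to 1.0 (fully open).
Only numpy, scipy, OpenCV 4.12 (cv2) and the standard library are available. Lean on these libraries where they do the work, as an engineer would, in place of code of your own. Each camera call takes 0.05 s, during which the arm holds its last target.

## Working session

There is one attempt and no reset: what is moved stays moved. The work goes in short steps, Python scripts to look and compute and a tool call to move; the robot and the scene stay as the last step left them, time stands still between calls to the robot, and variables do not carry over. Pictures are saved under pics/ and viewed, and the job is handed in when it is done.

Besides the shell and the picture viewer there is one more tool, called after "Request:" by a JSON object that holds its "fn" and its "kwargs". play_rows: Moves the arm, as the interface text tells. Its arguments: {"type":"object","properties":{"deltas":{"type":"array","items":{"type":"number"}}},"required":["deltas"]}

```bash
ls; mkdir -p pics; python3 - <<'E'
from station import r, eyes
import cv2
s=r.sense(); print(s)
for n in("scene","top"):
    c=eyes.capture(n); cv2.imwrite(f"pics/{n}0.png",c["img"]); print(n,c["vfov"],c["cx"],c["cy"],c["R"],c["t"])
E
```

```text
pics
{'time_s': 0.0, 'joints': array([-5.77769272e+01,  2.20903473e+01,  3.78547260e-01, -2.98642940e-02,
       -6.84119388e+01, -1.48189159e+01]), 'joint_velocities': array([-0.02551578,  0.04383923, -0.00869231,  0.05881721,  0.02905267,
        0.04213275]), 'effort': array([-3.89433126e-04, -3.90661991e+01,  1.87404835e+01,  4.21977818e+00,
        1.10276396e-02, -2.14774468e-04]), 'tcp_pos': array([ 0.18680101, -0.59578201,  0.2214533 ]), 'ee_rot': array([[ 9.54276100e-01, -7.41517330e-04, -2.98925701e-01],
       [ 2.98926609e-01,  2.08540863e-03,  9.54273825e-01],
       [-8.42283423e-05, -9.99997551e-01,  2.21171487e-03]]), 'wrist_force': array([-0.49528928, -0.2402396 ,  0.35858966]), 'moment': array([-0.0647403 ,  0.00904673, -0.01060879]), 'gripper_width': 1.0013019631726607}
scene 53.78864257039013 316.83935110429275 239.2183811700533 [[ 0.62902352 -0.7772418   0.01498646]
 [-0.41003674 -0.34809858 -0.84302862]
 [ 0.66045384  0.52413983 -0.53765989]] [-0.23443407  0.25479694  0.60058156]
top 44.1502404490478 320.73357631320283 247.4609670784026 [[-2.98770849e-02 -9.99546937e-01 -3.64415068e-03]
 [-9.87992908e-01  3.00842196e-02 -1.51541917e-01]
 [ 1.51582890e-01 -9.27235685e-04 -9.88444115e-01]] [0.08838213 0.47043775 1.18965046]
```

View pics/scene0.png

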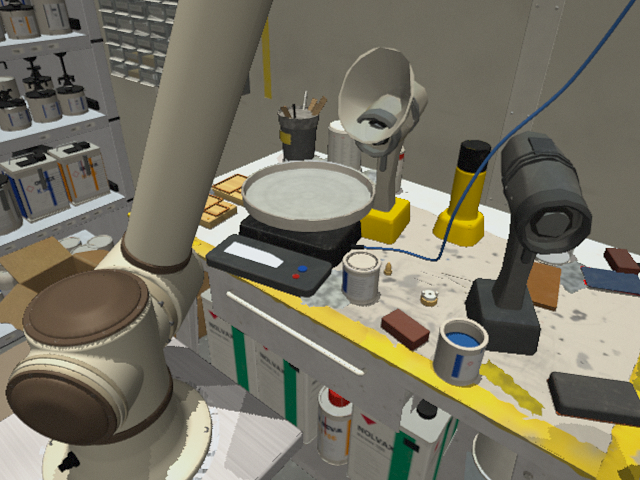

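View pics/top0.png

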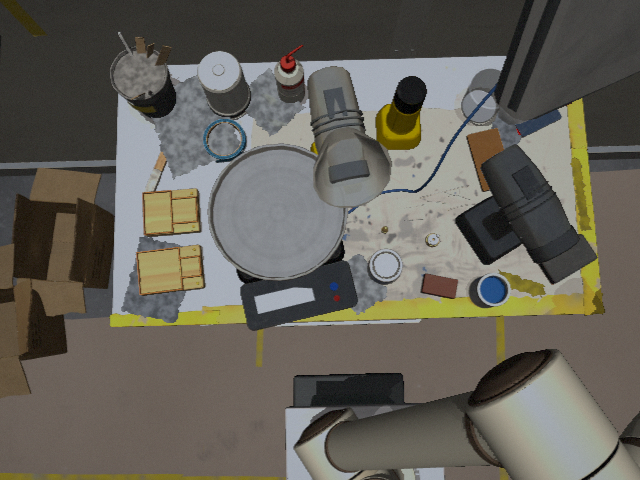

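The top view shows the trays at about (170,212) and (170,270), closed tin (385,266), nozzle (385,230), cap (433,240), box (440,286) and open tin (490,290). I'll zoom in next.

```bash
cat > h.py <<'E'
import numpy as np, cv2
from station import r, eyes
def cam(n):
    c=eyes.capture(n); f=240/np.tan(np.radians(c["vfov"])/2); c["K"]=np.array([[f,0,c["cx"]],[0,f,c["cy"]],[0,0,1]]); return c
def px2w(c,uv,z):
    d=c["R"].T@np.linalg.inv(c["K"])@np.array([uv[0],uv[1],1.0]); o=-c["R"].T@c["t"]
    return o+d*(z-o[2])/d[2]
def w2px(c,X):
    p=c["K"]@(c["R"]@np.array(X)+c["t"]); return p[:2]/p[2]
def crop(c,x0,y0,x1,y1,k,fn):
    cv2.imwrite(fn,cv2.resize(c["img"][y0:y1,x0:x1],None,fx=k,fy=k,interpolation=cv2.INTER_CUBIC))
E
python3 - <<'E'
from h import *
c=cam("top"); crop(c,345,210,525,320,4.4,"pics/stock0.png"); crop(c,125,180,215,310,4.4,"pics/tray0.png")
s=cam("scene"); crop(s,330,235,500,395,3.6,"pics/stocks0.png"); crop(s,185,165,260,235,8,"pics/trays0.png")
print(w2px(c,[0,0,0]))
E
```

```text
[364.69883308 481.47792007]
```

View pics/stock0.png

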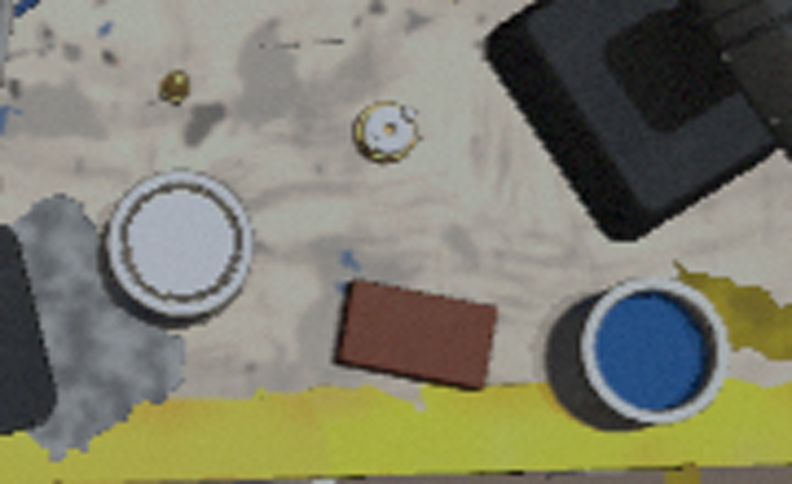

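View pics/tray0.png

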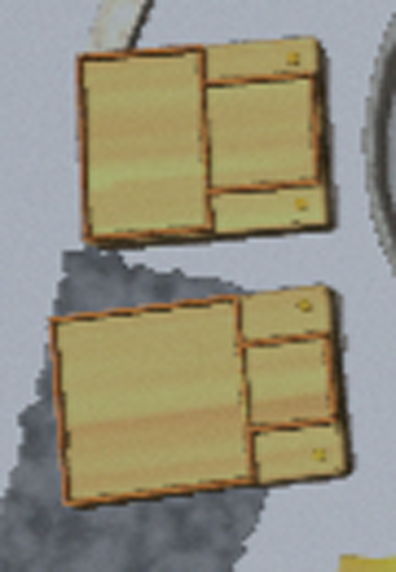

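View pics/stocks0.png

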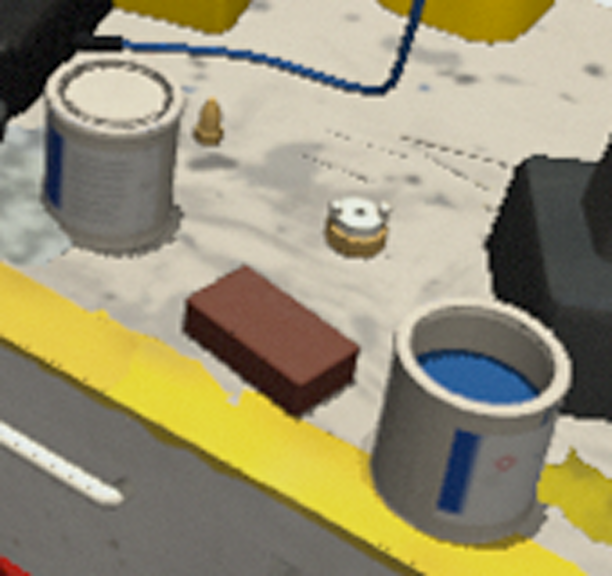

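View pics/trays0.png

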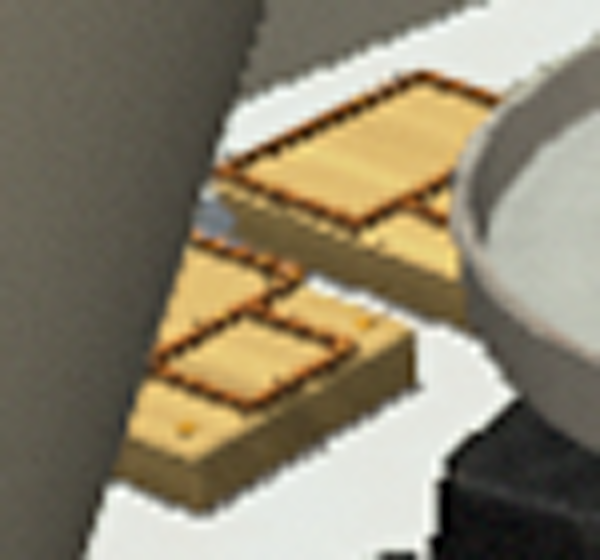

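```bash
cat > m.py <<'E'
from h import *
c=cam("top")
def P(l,off,k,z): return np.array([px2w(c,(u/k-.5+.5/k+off[0],v/k-.5+.5/k+off[1]),z)for u,v in l])
for n,l in dict(big=[(52,320),(238,298),(253,484),(68,503)],small=[(243,343),(330,338),(337,423),(250,430)],obl=[(81,57),(203,48),(210,230),(88,240)],sq=[(205,85),(318,75),(320,186),(210,190)]).items():
    p=P(l,(125,180),4.4,.025); e=np.diff(np.vstack([p,p[:1]]),axis=0)
    print(n,p.mean(0).round(4),np.linalg.norm(e,axis=1).round(4),[round(float(np.degrees(np.arctan2(-a[1],a[0]))),1) for a in e], 'r',np.linalg.norm(p.mean(0)[:2]).round(3))
o=(345,210)
p=P([(352,281),(497,306),(483,388),(338,362)],o,4.4,.020);e=np.diff(np.vstack([p,p[:1]]),axis=0)
print('box',p.mean(0).round(4),np.linalg.norm(e,axis=1).round(4),np.degrees(np.arctan2(e[:,1],e[:,0])).round(1))
def circ(a,b,cc,d,z):
    p=P([(a,(cc+d)/2),(b,(cc+d)/2),((a+b)/2,cc),((a+b)/2,d)],o,4.4,z); print(p.mean(0).round(4),np.linalg.norm(p[0]-p[1]).round(4),np.linalg.norm(p[2]-p[3]).round(4))
print('tin');circ(106,253,170,318,.072)
print('open');circ(581,727,278,424,.072)
hsv=cv2.cvtColor(c["img"],cv2.COLOR_BGR2HSV)
m=cv2.inRange(hsv,(12,80,30),(35,255,255))
for n,(x0,y0,x1,y1) in dict(nozzle=(378,222,395,238),cap=(420,228,446,252)).items():
    q=np.argwhere(m[y0:y1,x0:x1]); print(n,len(q),q.min(0)+[y0,x0],q.max(0)+[y0,x0],q.mean(0)+[y0,x0])
print('cap'); circ(353,420,100,162,.010)
print('nozzle',P([(175,87)],o,4.4,.013))
s=cam("scene")
k=3.6;o2=(330,235)
def S(u,v,z): return px2w(s,(u/k+o2[0]-.4,v/k+o2[1]-.4),z).round(4)
print('scene noz base ctr',S(209,137,0.004),'cap ring',S(357,236,.006))
print('noz tip',S(211,100,.026)); 
print('box top',np.mean([S(*q,.022) for q in [(184,317-8),(247,267),(358,345),(298,385)]],axis=0), 'tin top',S(114,97,.072))
hs=cv2.cvtColor(s["img"],cv2.COLOR_BGR2HSV)
E
python3 m.py
```

```text
big [0.4359 0.4111 0.025 ] [0.0887 0.0891 0.0871 0.0877] [84.9, 175.1, -94.2, -5.9] r 0.599
small [0.4422 0.3462 0.025 ] [0.0413 0.0407 0.0411 0.0417] [88.4, 175.3, -92.9, -4.9] r 0.562
obl [0.5604 0.416  0.025 ] [0.0589 0.0895 0.0583 0.0899] [87.4, 177.4, -93.0, -3.0] r 0.698
sq [0.5633 0.3595 0.025 ] [0.0545 0.0545 0.0526 0.0517] [86.6, 178.9, -90.4, -3.1] r 0.668
box [ 0.3878 -0.17    0.02  ] [0.0692 0.0395 0.0689 0.0391] [-101.6  166.7   78.1  -12.9]
tin
[ 0.4279 -0.054   0.072 ] 0.0668 0.0677
open
[ 0.3728 -0.2657  0.072 ] 0.0658 0.066
nozzle 30 [227 382] [232 387] [229.4 384.5]
cap 28 [233 426] [246 438] [242.         430.17857143]
cap
[ 0.487 -0.163  0.01 ] 0.0322 0.0303
nozzle [[ 0.5110526  -0.06187788  0.013     ]]
scene noz base ctr [ 0.5105 -0.0623  0.004 ] cap ring [ 0.4852 -0.1622  0.006 ]
noz tip [ 0.5122 -0.06    0.026 ]
box top [ 0.38625  -0.169225  0.022   ] tin top [ 0.4256 -0.0542  0.072 ]
```

```bash
python3 - <<'E'
from h import *
c=cam("top")
print('pan c',px2w(c,(278.5,212),.106),'right edge',px2w(c,(349,212),.106),'L',px2w(c,(208,212),.106),'bot',px2w(c,(278,280),.106))
k=4.4
for z in (.0,.05,.1): print('meter foot',z,[px2w(c,(345+u/k,210+v/k),z)[:2].round(3) for u,v in [(488,45),(620,240),(770,155)]])
for z in (.21,.31): print('head',z,[px2w(c,p,z)[:2].round(3) for p in [(485,170),(510,148),(548,265),(595,250)]])
for z in (.2,.3,.4): print('lamp',z,[px2w(c,p,z)[:2].round(3) for p in [(315,190),(352,208),(388,185)]])
print('panel',[px2w(c,p,.02)[:2].round(3) for p in [(352,262),(358,300),(243,300),(247,328)]])
s=cam("scene"); crop(s,340,40,600,360,1.8,"pics/m.png")
E
```

```text
pan c [0.53533526 0.15527644 0.106     ] right edge [0.53107739 0.01647318 0.106     ] L [0.53959691 0.29420286 0.106     ] bot [0.40098122 0.15880633 0.106     ]
meter foot 0.0 [array([ 0.529, -0.218]), array([ 0.431, -0.275]), array([ 0.47 , -0.351])]
meter foot 0.05 [array([ 0.519, -0.206]), array([ 0.425, -0.261]), array([ 0.463, -0.333])]
meter foot 0.1 [array([ 0.509, -0.194]), array([ 0.42 , -0.247]), array([ 0.456, -0.316])]
head 0.21 [array([ 0.579, -0.227]), array([ 0.619, -0.275]), array([ 0.403, -0.325]), array([ 0.427, -0.411])]
head 0.31 [array([ 0.551, -0.198]), array([ 0.587, -0.241]), array([ 0.392, -0.287]), array([ 0.413, -0.364])]
lamp 0.2 [array([0.554, 0.082]), array([0.518, 0.016]), array([ 0.559, -0.051])]
lamp 0.3 [array([0.528, 0.081]), array([0.496, 0.021]), array([ 0.533, -0.039])]
lamp 0.4 [array([0.503, 0.08 ]), array([0.474, 0.027]), array([ 0.507, -0.027])]
panel [array([0.443, 0.01 ]), array([0.363, 0.   ]), array([0.37 , 0.238]), array([0.312, 0.231])]
```

View pics/m.png

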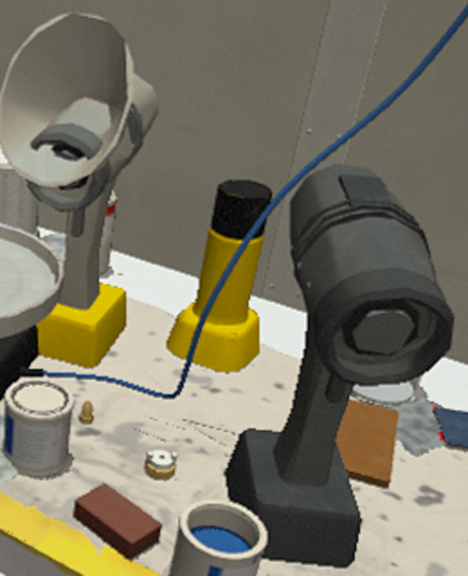

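```bash
python3 - <<'E'
from h import *
a=cam("top");b=cam("scene")
def tri(p,q):
    Pa=a["K"]@np.c_[a["R"],a["t"]];Pb=b["K"]@np.c_[b["R"],b["t"]]
    X=cv2.triangulatePoints(Pa,Pb,np.array(p,float).reshape(2,1),np.array(q,float).reshape(2,1))[:,0];X=X[:3]/X[3]
    return X.round(3),(w2px(a,X)-p).round(1),(w2px(b,X)-q).round(1)
for n,p,q in [('rimR',(389,175),(411,100)),('rimL',(314,190),(341,90)),('neck?',(350,170),(375,120)),('low',(352,208),(360,142)),('top',(345,155),(395,50))]: print(n,*tri(p,q))
s=r.sense();R=s["ee_rot"]
E
```

```text
rimR [ 0.546 -0.042  0.321] [ 1.9 -1.3] [-3.5  0.4]
rimL [0.525 0.081 0.319] [ 1.2 -1. ] [-2.2  0.2]
neck? [0.567 0.023 0.269] [-1.5  1.2] [ 2.8 -0.4]
low [0.508 0.018 0.246] [-0.1  0.1] [ 0.2 -0. ]
top [0.567 0.023 0.385] [ 6.7 -4.8] [-11.6   1.1]
```

```bash
cat > p.py <<'E'
from h import *
def ang(R): return np.degrees(np.arctan2(R[1,2],R[0,2]))
def plan(wps,start=None):
    """wps: (x,y,z,zang,n,claw); prints calls of 10 rows, feedback-tracked rounding"""
    if start is None:
        s=r.sense(); P=np.array(s["tcp_pos"],float); a=ang(s["ee_rot"]); print('start',s["time_s"],P.round(4),round(a,2),'w',round(s["gripper_width"],3))
    else: P=np.array(start[:3],float);a=start[3]
    rows=[]
    for x,y,z,za,n,cl in wps:
        P0=P.copy();a0=a;d=(za-a0+180)%360-180
        for i in range(n):
            T=P0+(np.array([x,y,z])-P0)*(i+1)/n; ta=a0+d*(i+1)/n
            th=np.radians(a); zt=np.array([np.cos(th),np.sin(th),0]); xt=np.array([np.sin(th),-np.cos(th),0])
            dx=T-P; tx,tz,ty=round(dx@xt*1000),round(dx@zt*1000),round(-dx[2]*1000)
            ro=round(-np.radians(ta-a),2)
            P=P+(xt*tx+zt*tz)/1000;P[2]-=ty/1000;a-=np.degrees(ro)
            if max(abs(tx),abs(ty),abs(tz))>50 or abs(ro)>.15: print('TOO BIG')
            rows.append([cl,tx,ty,tz,ro])
    for i in range(0,len(rows),10):
        print(len(rows[i:i+10]),'[',', '.join(','.join(f'{v:g}' for v in q) for q in rows[i:i+10]),']')
    print('end',P.round(4),round(a,2))
E
python3 - <<'E'
from p import *
plan([(.25,-.35,.22,137,7,0),(.387,-.17,.15,167.8,6,0),(.387,-.17,.10,167.8,5,0),(.387,-.17,.10,167.8,2,0)])
E
```

```text
start 0.5 [ 0.1869 -0.5963  0.2225] 107.41 w 0.998
10 [ 0,19,0,31,-0.07, 0,21,1,29,-0.08, 0,24,0,28,-0.07, 0,25,0,26,-0.08, 0,28,1,24,-0.07, 0,29,0,22,-0.07, 0,30,1,20,-0.08, 0,38,12,4,-0.09, 0,37,11,0,-0.09, 0,38,12,-3,-0.09 ]
10 [ 0,37,11,-7,-0.09, 0,36,12,-10,-0.09, 0,36,12,-13,-0.08, 0,0,10,0,-0, 0,0,10,0,-0, 0,0,10,0,-0, 0,0,10,0,-0, 0,0,10,0,-0, 0,0,0,0,-0, 0,0,0,0,-0 ]
end [ 0.387  -0.1695  0.0995] 167.57
```

Request:
{"fn": "play_rows", "kwargs": {"deltas": [0,19,0,31,-0.07,0,21,1,29,-0.08,0,24,0,28,-0.07,0,25,0,26,-0.08,0,28,1,24,-0.07,0,29,0,22,-0.07,0,30,1,20,-0.08,0,38,12,4,-0.09,0,37,11,0,-0.09,0,38,12,-3,-0.09]}}

```text
time_s: 1.5
tcp_pos: [0.3189, -0.2583, 0.1849]
ee_rot: [[0.456, 0.002, -0.89], [0.89, -0.001, 0.456], [0.0, -1.0, -0.002]]
wrist_force: [1.0, -0.2, 0.5]
gripper_width: 0.999
```

Request:
{"fn": "play_rows", "kwargs": {"deltas": [0,37,11,-7,-0.09,0,36,12,-10,-0.09,0,36,12,-13,-0.08,0,0,10,0,0,0,0,10,0,0,0,0,10,0,0,0,0,10,0,0,0,0,10,0,0,0,0,0,0,0,0,0,0,0,0]}}

```text
time_s: 2.5
tcp_pos: [0.3869, -0.17, 0.0994]
ee_rot: [[0.216, -0.0, -0.976], [0.976, -0.0, 0.216], [-0.0, -1.0, 0.0]]
wrist_force: [-0.1, -1.0, 0.9]
gripper_width: 1.001
```

```bash
python3 - <<'E'
from p import *
s=r.sense();print(s["joints"].round(1),s["wrist_force"].round(1))
c=cam("scene");cv2.imwrite("pics/s1.png",c["img"]);c=cam("top");cv2.imwrite("pics/t1.png",c["img"])
plan([(.3875,-.17,.007,167.8,8,0),(.3875,-.17,.007,167.8,2,0)])
E
```

```text
[ -1.5  10.7 -36.5   0.  -42.8 -11. ] [-0.1 -1.   0.9]
start 2.6 [ 0.3874 -0.1698  0.0999] 167.55 w 0.997
10 [ 0,0,12,0,-0, 0,0,11,0,-0, 0,0,12,0,-0, 0,0,11,0,-0, 0,0,12,0,-0, 0,0,12,0,-0, 0,0,11,0,-0, 0,0,12,0,-0, 0,0,0,0,-0, 0,0,0,0,-0 ]
end [ 0.3874 -0.1698  0.0069] 167.55
```

View pics/s1.png

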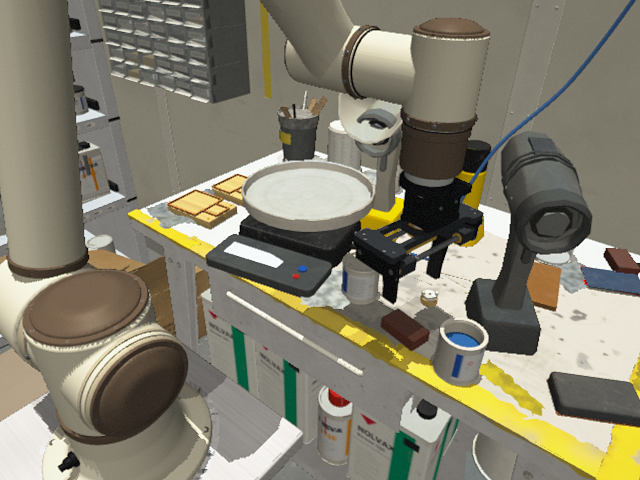

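View pics/t1.png

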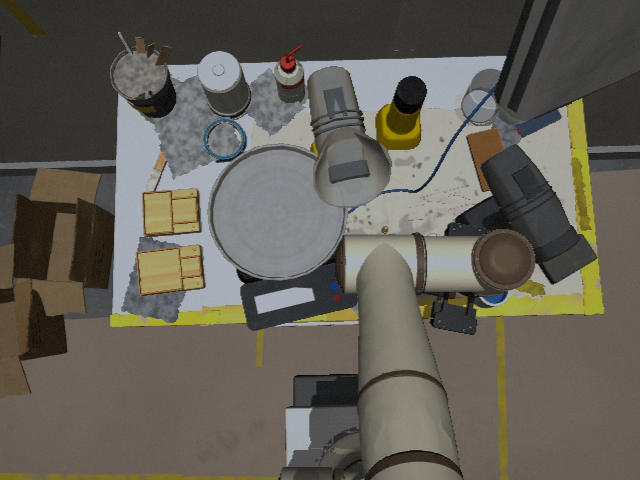

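```bash
python3 - <<'E'
from p import *
c=cam("top")
for z in (.3,.4,.45,.5,.55,.6): print(z,px2w(c,(504,259),z)[:2].round(3),'cylL',px2w(c,(340,263),z)[:2].round(3),'cyl up/lo',px2w(c,(390,234),z)[:2].round(3),px2w(c,(390,292),z)[:2].round(3))
s=cam("scene")
for z in (.2,.25,.3,.35,.4,.45,.5,.55,.6): print(z,w2px(s,(.387,-.17,z)).round(0))
E
```

```text
0.3 [ 0.405 -0.221] cylL [0.406 0.044] cyl up/lo [ 0.451 -0.039] [ 0.357 -0.034]
0.4 [ 0.392 -0.189] cylL [0.394 0.047] cyl up/lo [ 0.434 -0.027] [ 0.35  -0.023]
0.45 [ 0.386 -0.174] cylL [0.387 0.049] cyl up/lo [ 0.425 -0.021] [ 0.346 -0.017]
0.5 [ 0.38  -0.158] cylL [0.381 0.051] cyl up/lo [ 0.416 -0.015] [ 0.342 -0.011]
0.55 [ 0.374 -0.142] cylL [0.375 0.052] cyl up/lo [ 0.408 -0.009] [ 0.339 -0.005]
0.6 [ 0.367 -0.127] cylL [0.368 0.054] cyl up/lo [ 0.399 -0.003] [0.335 0.   ]
0.2 [420. 230.]
0.25 [425. 198.]
0.3 [431. 163.]
0.35 [436. 125.]
0.4 [443.  83.]
0.45 [450.  37.]
0.5 [458. -14.]
0.55 [467. -70.]
0.6 [ 477. -134.]
```

The box pick is lined up. The wrist link reaches left over the lamp when the arm goes far out, so I'll pull the nozzle and cap in with the far finger instead of centring over them. Now going down on the box.

Request:
{"fn": "play_rows", "kwargs": {"deltas": [0,0,12,0,0,0,0,11,0,0,0,0,12,0,0,0,0,11,0,0,0,0,12,0,0,0,0,12,0,0,0,0,11,0,0,0,0,11,0,0,0,0,0,0,0,0,0,0,0,0]}}

```text
time_s: 3.7
tcp_pos: [0.3874, -0.1696, 0.0078]
ee_rot: [[0.215, 0.0, -0.977], [0.977, -0.0, 0.215], [-0.0, -1.0, -0.0]]
wrist_force: [0.7, -0.4, 0.2]
gripper_width: 1.0
```

Request:
{"fn": "play_rows", "kwargs": {"deltas": [60,0,0,0,0,120,0,0,0,0,200,0,0,0,0,200,0,0,0,0,200,0,0,0,0,200,0,0,0,0,200,0,0,0,0,200,0,-10,0,0,200,0,-20,0,0,200,0,-20,0,0]}}

```text
time_s: 4.7
tcp_pos: [0.3867, -0.1696, 0.0584]
ee_rot: [[0.215, -0.001, -0.977], [0.977, 0.0, 0.215], [-0.0, -1.0, 0.001]]
wrist_force: [0.1, 0.5, -1.1]
gripper_width: 0.457
```

```bash
python3 - <<'E'
from p import *
c=cam("top");cv2.imwrite("pics/t2.png",c["img"]);c=cam("scene");cv2.imwrite("pics/s2.png",c["img"])
s=r.sense();print(s["joints"].round(1),s["wrist_force"])
b=200
plan([(.36,-.12,.16,150,4,b),(.40,.20,.18,115,8,b),(.5585,.416,.13,92.9,7,b),(.5585,.416,.10,92.9,6,b)])
E
```

```text
[ -1.4  14.6 -39.3   0.  -35.8 -11. ] [ 0.79890818  0.34722972 -1.71556749]
start 4.8 [ 0.3891 -0.1698  0.0602] 167.6 w 0.454
10 [ 200,11,-25,10,0.08, 200,9,-25,10,0.07, 200,9,-25,12,0.08, 200,8,-25,12,0.08, 200,37,-2,16,0.08, 200,36,-3,18,0.07, 200,34,-2,21,0.08, 200,33,-3,24,0.07, 200,31,-2,26,0.08, 200,28,-3,29,0.08 ]
10 [ 200,27,-2,30,0.07, 200,24,-3,33,0.08, 200,34,7,18,0.05, 200,32,7,20,0.06, 200,31,8,22,0.05, 200,30,7,24,0.06, 200,29,7,25,0.05, 200,27,7,27,0.06, 200,26,7,28,0.05, 200,0,5,0,0 ]
5 [ 200,0,5,0,0, 200,0,5,0,0, 200,0,5,0,0, 200,0,5,0,0, 200,0,5,0,0 ]
end [0.5583 0.4158 0.1002] 93.12
```

View pics/s2.png

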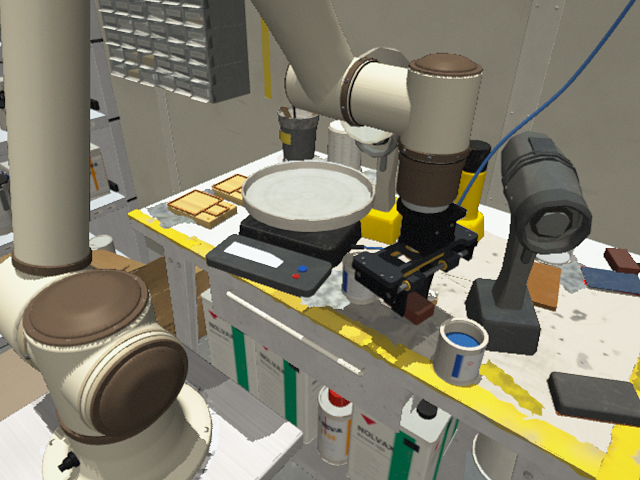

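The box is gripped (opening 39.8 mm) and lifted clear. Carrying it to the spares tray.

Request:
{"fn": "play_rows", "kwargs": {"deltas": [200,11,-25,10,0.08,200,9,-25,10,0.07,200,9,-25,12,0.08,200,8,-25,12,0.08,200,37,-2,16,0.08,200,36,-3,18,0.07,200,34,-2,21,0.08,200,33,-3,24,0.07,200,31,-2,26,0.08,200,28,-3,29,0.08]}}

```text
time_s: 5.8
tcp_pos: [0.3868, 0.1216, 0.1724]
ee_rot: [[0.836, -0.001, -0.549], [0.549, -0.0, 0.836], [-0.001, -1.0, 0.0]]
wrist_force: [-0.9, -0.2, -0.0]
gripper_width: 0.455
```

Request:
{"fn": "play_rows", "kwargs": {"deltas": [200,27,-2,30,0.07,200,24,-3,33,0.08,200,34,7,18,0.05,200,32,7,20,0.06,200,31,8,22,0.05,200,30,7,24,0.06,200,29,7,25,0.05,200,27,7,27,0.06,200,26,7,28,0.05,200,0,5,0,0]}}

```text
time_s: 6.8
tcp_pos: [0.5582, 0.4186, 0.1193]
ee_rot: [[0.999, -0.001, -0.054], [0.054, -0.001, 0.999], [-0.001, -1.0, -0.001]]
wrist_force: [-0.9, -1.1, -0.9]
gripper_width: 0.457
```

Request:
{"fn": "play_rows", "kwargs": {"deltas": [200,0,5,0,0,200,0,5,0,0,200,0,5,0,0,200,0,5,0,0,200,0,5,0,0,200,0,5,0,0,200,0,5,0,0,200,0,0,0,0,200,0,0,0,0,200,0,0,0,0]}}

```text
time_s: 7.8
tcp_pos: [0.5568, 0.416, 0.0878]
ee_rot: [[0.999, 0.0, -0.054], [0.054, 0.0, 0.999], [0.0, -1.0, 0.0]]
wrist_force: [0.1, 0.3, -0.3]
gripper_width: 0.456
```

```bash
python3 - <<'E'
from p import *
c=cam("top");crop(c,100,150,300,320,3.5,"pics/t3.png");s=cam("scene");cv2.imwrite("pics/s3.png",s["img"])
plan([(.561,.416,.032,92.9,7,200),(.561,.416,.029,92.9,3,200)])
print(r.sense()["joints"].round(1))
E
```

```text
start 7.9 [0.5568 0.416  0.0879] 93.08 w 0.456
10 [ 200,1,8,0,0, 200,0,8,0,0, 200,1,8,0,0, 200,0,8,0,0, 200,1,8,0,0, 200,1,8,0,0, 200,0,8,0,0, 200,0,1,0,0, 200,0,1,0,0, 200,0,1,0,0 ]
end [0.5608 0.4162 0.0289] 93.08
[  50.1   34.8    1.8    0.   -56.9 -137. ]
```

View pics/t3.png

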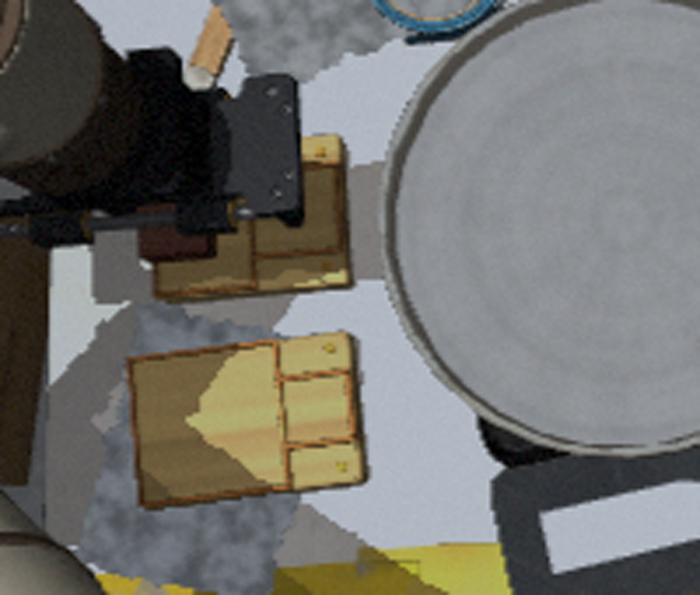

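View pics/s3.png

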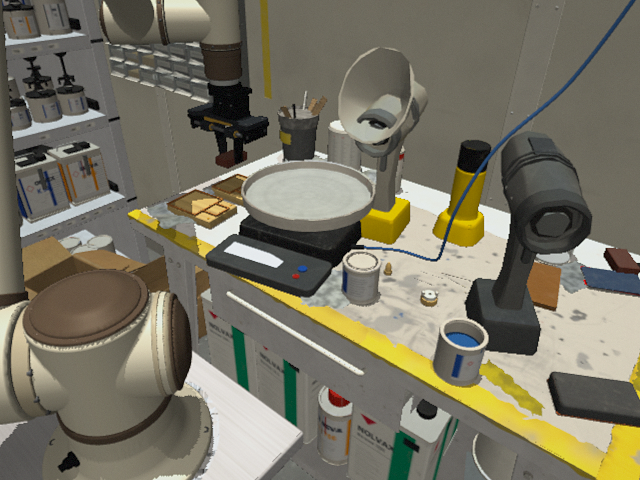

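Request:
{"fn": "play_rows", "kwargs": {"deltas": [200,1,8,0,0,200,0,8,0,0,200,1,8,0,0,200,0,8,0,0,200,1,8,0,0,200,1,8,0,0,200,0,8,0,0,200,0,2,0,0,200,0,1,0,0,200,0,0,0,0]}}

```text
time_s: 8.9
tcp_pos: [0.5608, 0.4162, 0.0287]
ee_rot: [[0.999, 0.0, -0.054], [0.054, 0.0, 0.999], [0.0, -1.0, 0.0]]
wrist_force: [0.4, -0.5, -0.6]
gripper_width: 0.458
```

Request:
{"fn": "play_rows", "kwargs": {"deltas": [120,0,0,0,0,110,0,0,0,0,100,0,0,0,0,100,0,0,0,0,100,0,-6,0,0,100,0,-10,0,0,80,0,-20,0,0,40,0,-30,0,0,0,0,-40,0,0,0,0,-40,0,0]}}

```text
time_s: 9.9
tcp_pos: [0.5606, 0.4159, 0.1769]
ee_rot: [[0.999, 0.0, -0.054], [0.054, 0.0, 0.999], [0.0, -1.0, 0.0]]
wrist_force: [1.3, 0.9, 0.7]
gripper_width: 0.872
```

```bash
python3 - <<'E'
from p import *
# tin: jaw along x (180deg), approach
plan([(.40,.20,.19,140,8,0),(.38,-.04,.19,175,7,0),(.428,-.054,.14,180,3,0),(.428,-.054,.10,180,4,0)])
E
```

```text
start 9.9 [0.5606 0.4159 0.1769] 93.09 w 0.872
10 [ 0,-22,-2,-26,-0.1, 0,-23,-1,-24,-0.1, 0,-27,-2,-21,-0.11, 0,-28,-2,-18,-0.1, 0,-30,-1,-15,-0.1, 0,-31,-2,-12,-0.1, 0,-33,-1,-9,-0.11, 0,-33,-2,-5,-0.1, 0,-28,0,-20,-0.09, 0,-30,0,-17,-0.08 ]
10 [ 0,-31,0,-15,-0.09, 0,-32,0,-12,-0.09, 0,-33,0,-9,-0.09, 0,-34,0,-6,-0.08, 0,-34,0,-3,-0.09, 0,-3,17,-16,-0.03, 0,-4,16,-16,-0.03, 0,-5,17,-16,-0.03, 0,0,10,0,0, 0,0,10,0,0 ]
2 [ 0,0,10,0,0, 0,0,10,0,0 ]
end [ 0.4275 -0.0543  0.0999] 180.18
```

Request:
{"fn": "play_rows", "kwargs": {"deltas": [0,-22,-2,-26,-0.1,0,-23,-1,-24,-0.1,0,-27,-2,-21,-0.11,0,-28,-2,-18,-0.1,0,-30,-1,-15,-0.1,0,-31,-2,-12,-0.1,0,-33,-1,-9,-0.11,0,-33,-2,-5,-0.1,0,-28,0,-20,-0.09,0,-30,0,-17,-0.08]}}

```text
time_s: 10.9
tcp_pos: [0.3937, 0.1307, 0.1889]
ee_rot: [[0.498, 0.002, -0.867], [0.867, 0.002, 0.498], [0.003, -1.0, -0.001]]
wrist_force: [0.7, -0.3, -0.6]
gripper_width: 0.994
```

Request:
{"fn": "play_rows", "kwargs": {"deltas": [0,-31,0,-15,-0.09,0,-32,0,-12,-0.09,0,-33,0,-9,-0.09,0,-34,0,-6,-0.08,0,-34,0,-3,-0.09,0,-3,17,-16,-0.03,0,-4,16,-16,-0.03,0,-5,17,-16,-0.03,0,0,10,0,0,0,0,10,0,0]}}

```text
time_s: 11.9
tcp_pos: [0.4274, -0.0541, 0.1175]
ee_rot: [[-0.002, 0.0, -1.0], [1.0, 0.0, -0.002], [0.0, -1.0, -0.0]]
wrist_force: [-0.6, -0.5, -0.4]
gripper_width: 0.997
```

```bash
python3 - <<'E'
from p import *
c=cam("top");crop(c,100,150,400,320,2.6,"pics/t4.png");s=cam("scene");cv2.imwrite("pics/s4.png",s["img"])
plan([(.4275,-.054,.026,180,9,0),(.4275,-.054,.026,180,1,0)])
E
```

```text
start 12.0 [ 0.426  -0.0541  0.1168] -179.85 w 1.002
10 [ 0,0,10,0,0, 0,0,10,0,0, 0,0,10,0,0, 0,0,10,-1,0, 0,0,10,0,0, 0,0,11,0,0, 0,0,10,0,0, 0,0,10,0,0, 0,0,10,0,0, 0,0,0,0,0 ]
end [ 0.427  -0.0541  0.0258] -179.85
```

View pics/t4.png

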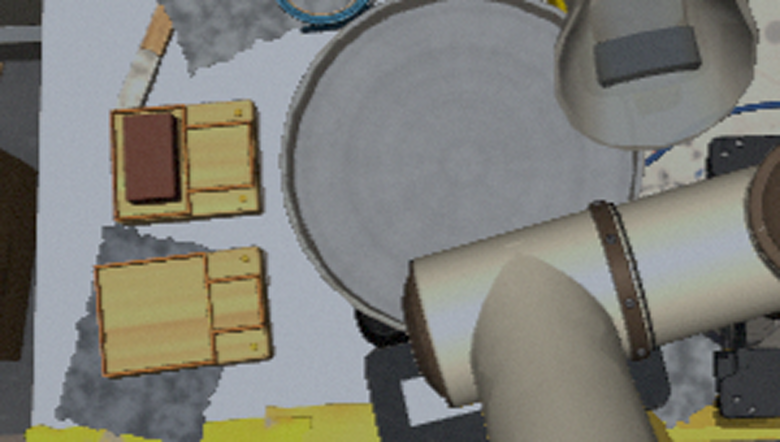

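View pics/s4.png

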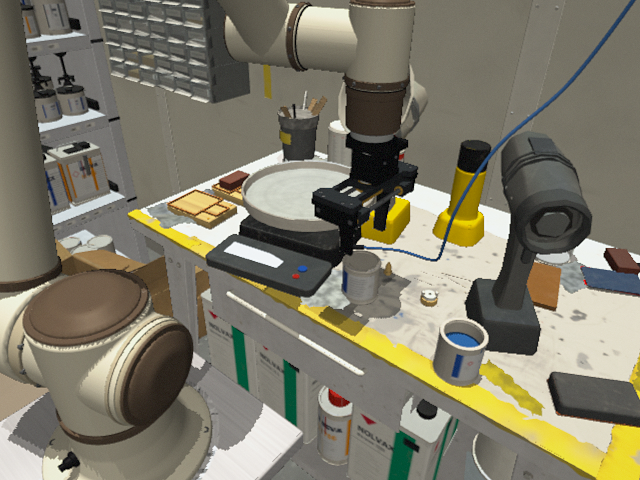

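The box lies flat in the oblong pocket and looks centred. Descending on the tin.

Request:
{"fn": "play_rows", "kwargs": {"deltas": [0,0,10,0,0,0,0,10,0,0,0,0,10,-1,0,0,0,10,0,0,0,0,10,0,0,0,0,10,0,0,0,0,10,0,0,0,0,10,0,0,0,0,10,0,0,0,0,0,0,0]}}

```text
time_s: 13.0
tcp_pos: [0.4275, -0.0543, 0.0261]
ee_rot: [[-0.003, -0.003, -1.0], [1.0, -0.001, -0.003], [-0.001, -1.0, 0.003]]
wrist_force: [-0.3, -0.2, 0.5]
gripper_width: 1.0
```

Request:
{"fn": "play_rows", "kwargs": {"deltas": [30,0,0,0,0,60,0,0,0,0,120,0,0,0,0,200,0,0,0,0,200,0,0,0,0,200,0,0,0,0,200,0,-10,0,0,200,0,-20,0,0,200,0,-30,0,0,200,0,-30,0,0]}}

```text
time_s: 14.0
tcp_pos: [0.4261, -0.0544, 0.1178]
ee_rot: [[-0.002, -0.005, -1.0], [1.0, -0.0, -0.002], [-0.0, -1.0, 0.005]]
wrist_force: [0.6, 0.7, -4.1]
gripper_width: 0.763
```

```bash
python3 - <<'E'
from p import *
plan([(.38,-.02,.19,180,3,200),(.38,.20,.19,183,7,200),(.4365,.411,.15,185.5,6,200),(.4365,.411,.12,185.5,4,200)])
E
```

```text
start 14.0 [ 0.4261 -0.0544  0.1178] -179.88 w 0.763
10 [ 200,11,-24,15,0, 200,12,-24,16,0, 200,11,-24,15,0, 200,31,0,0,-0.01, 200,32,0,0,-0, 200,31,0,-1,-0.01, 200,32,0,-1,-0.01, 200,31,0,-1,-0.01, 200,32,0,-1,-0, 200,31,0,-1,-0.01 ]
10 [ 200,35,7,-11,-0.01, 200,34,6,-12,-0, 200,35,7,-11,-0.01, 200,34,7,-12,-0.01, 200,35,6,-13,-0.01, 200,34,7,-12,-0, 200,0,7,0,-0, 200,0,8,0,-0, 200,0,7,0,-0, 200,0,8,0,-0 ]
end [0.4361 0.4111 0.1198] -174.72
```

Request:
{"fn": "play_rows", "kwargs": {"deltas": [200,11,-24,15,0,200,12,-24,16,0,200,11,-24,15,0,200,31,0,0,-0.01,200,32,0,0,0,200,31,0,-1,-0.01,200,32,0,-1,-0.01,200,31,0,-1,-0.01,200,32,0,-1,0,200,31,0,-1,-0.01]}}

```text
time_s: 15.0
tcp_pos: [0.3801, 0.1999, 0.1888]
ee_rot: [[-0.053, -0.003, -0.999], [0.999, -0.002, -0.053], [-0.002, -1.0, 0.003]]
wrist_force: [0.1, 0.4, -3.2]
gripper_width: 0.761
```

Request:
{"fn": "play_rows", "kwargs": {"deltas": [200,35,7,-11,-0.01,200,34,6,-12,0,200,35,7,-11,-0.01,200,34,7,-12,-0.01,200,35,6,-13,-0.01,200,34,7,-12,0,200,0,7,0,0,200,0,8,0,0,200,0,7,0,0,200,0,0,0,0]}}

```text
time_s: 16.0
tcp_pos: [0.437, 0.4093, 0.1261]
ee_rot: [[-0.092, -0.003, -0.996], [0.996, -0.003, -0.092], [-0.003, -1.0, 0.003]]
wrist_force: [-0.4, 0.2, -3.1]
gripper_width: 0.757
```

```bash
python3 - <<'E'
from p import *
c=cam("top");crop(c,100,150,400,320,2.6,"pics/t5.png")
plan([(.4365,.411,.050,185.5,7,200),(.4365,.411,.047,185.5,2,200),(.4365,.411,.047,185.5,1,200)])
E
```

```text
start 16.05 [0.4375 0.4099 0.1271] -174.72 w 0.759
10 [ 200,0,11,0,-0, 200,0,11,0,-0, 200,1,11,0,-0, 200,0,11,1,-0, 200,0,11,0,-0, 200,0,11,0,-0, 200,0,11,0,-0, 200,0,2,0,-0, 200,0,1,0,-0, 200,0,0,0,-0 ]
end [0.4365 0.4108 0.0471] -174.72
```

View pics/t5.png

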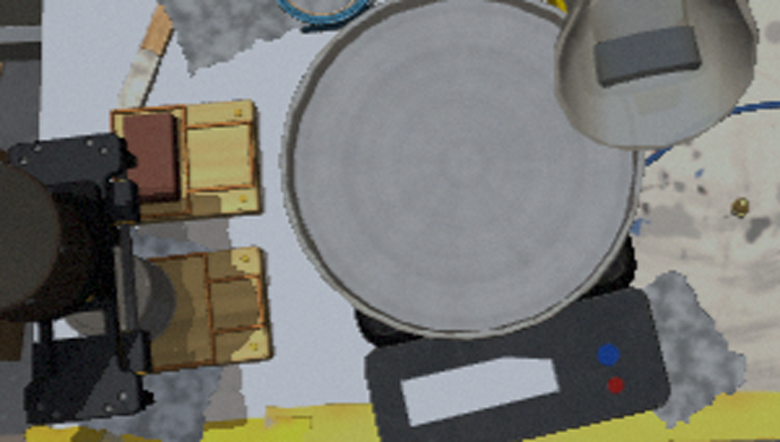

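Request:
{"fn": "play_rows", "kwargs": {"deltas": [200,0,11,0,0,200,0,11,0,0,200,0,11,0,0,200,0,11,0,0,200,0,11,0,0,200,0,11,0,0,200,0,11,0,0,200,0,2,0,0,200,0,0,0,0,200,0,0,0,0]}}

```text
time_s: 17.05
tcp_pos: [0.4381, 0.4115, 0.0486]
ee_rot: [[-0.093, 0.0, -0.996], [0.996, 0.0, -0.093], [0.0, -1.0, -0.0]]
wrist_force: [0.7, -0.6, -4.0]
gripper_width: 0.762
```

Request:
{"fn": "play_rows", "kwargs": {"deltas": [200,0,1,1,0,200,0,1,0,0,200,0,0,0,0,60,0,0,0,0,30,0,0,0,0,0,0,0,0,0,0,0,0,0,0,0,0,-10,0,0,0,0,-25,0,0,0,0,-40,0,0]}}

```text
time_s: 18.05
tcp_pos: [0.436, 0.41, 0.1204]
ee_rot: [[-0.093, -0.003, -0.996], [0.996, -0.005, -0.093], [-0.004, -1.0, 0.004]]
wrist_force: [0.9, 0.1, -0.6]
gripper_width: 1.0
```

```bash
python3 - <<'E'
from p import *
plan([(.4365,.411,.17,185.5,2,0),(.38,.20,.17,183,6,0),(.38,-.02,.17,180,6,0),(.445,-.062,.14,180,3,0),(.478,-.062,.10,180,3,0)])
E
```

```text
start 18.05 [0.436  0.41   0.1204] -174.69 w 1.0
10 [ 0,0,-25,0,-0, 0,1,-25,-1,-0, 0,-34,0,13,0.01, 0,-34,0,12,0, 0,-35,0,12,0.01, 0,-34,0,12,0.01, 0,-35,0,12,0, 0,-34,0,12,0.01, 0,-37,0,2,0.01, 0,-36,0,1,0.01 ]
10 [ 0,-37,0,2,0.01, 0,-37,0,0,0.01, 0,-36,0,1,0, 0,-37,0,0,0.01, 0,-14,10,-22,0, 0,-14,10,-21,0, 0,-14,10,-22,0, 0,0,13,-11,0, 0,0,14,-11,0, 0,0,13,-11,0 ]
end [ 0.4784 -0.0617  0.1004] -179.85
```

Request:
{"fn": "play_rows", "kwargs": {"deltas": [0,0,-25,0,0,0,0,-25,0,0,0,-34,0,13,0.01,0,-34,0,12,0,0,-35,0,12,0.01,0,-34,0,12,0.01,0,-35,0,12,0,0,-34,0,12,0.01,0,-37,0,2,0.01,0,-36,0,1,0.01]}}

```text
time_s: 19.05
tcp_pos: [0.3801, 0.126, 0.1724]
ee_rot: [[-0.034, 0.001, -0.999], [0.999, 0.001, -0.034], [0.001, -1.0, -0.001]]
wrist_force: [0.9, 0.1, -0.1]
gripper_width: 1.0
```

Request:
{"fn": "play_rows", "kwargs": {"deltas": [0,-37,0,2,0.01,0,-37,0,0,0.01,0,-36,0,1,0,0,-37,0,0,0.01,0,-14,10,-22,0,0,-14,10,-21,0,0,-14,10,-22,0,0,0,13,-11,0,0,0,14,-11,0,0,0,13,-11,0]}}

```text
time_s: 20.05
tcp_pos: [0.4794, -0.0617, 0.1015]
ee_rot: [[-0.003, 0.001, -1.0], [1.0, 0.0, -0.003], [0.0, -1.0, -0.001]]
wrist_force: [0.1, -0.8, -0.3]
gripper_width: 0.998
```

```bash
python3 - <<'E'
from p import *
c=cam("top");cv2.imwrite("pics/t6.png",c["img"]);s=cam("scene");cv2.imwrite("pics/s6.png",s["img"])
crop(s,330,150,470,330,3.3,"pics/s6c.png")
plan([(.478,-.062,.010,180,7,0),(.478,-.062,.005,180,2,0),(.478,-.062,.005,180,1,0)])
E
```

```text
start 20.15 [ 0.4789 -0.0616  0.1005] -179.85 w 1.0
10 [ 0,0,13,0,0, 0,0,13,0,0, 0,0,13,0,0, 0,0,13,0,0, 0,0,13,1,0, 0,0,13,0,0, 0,0,12,0,0, 0,0,3,0,0, 0,0,2,0,0, 0,0,0,0,0 ]
end [ 0.4779 -0.0616  0.0055] -179.85
```

View pics/t6.png

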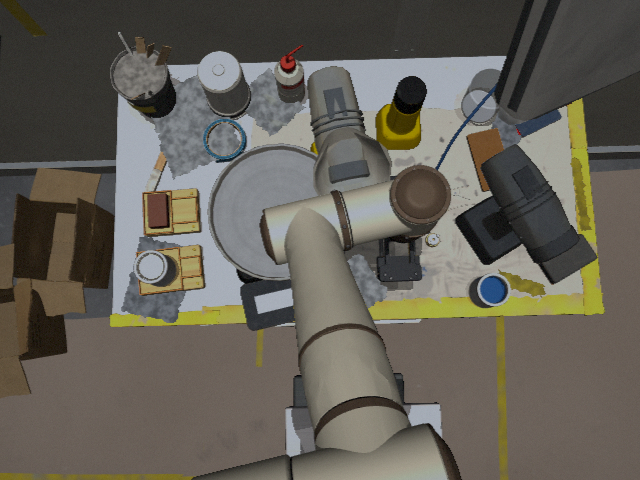

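View pics/s6c.png

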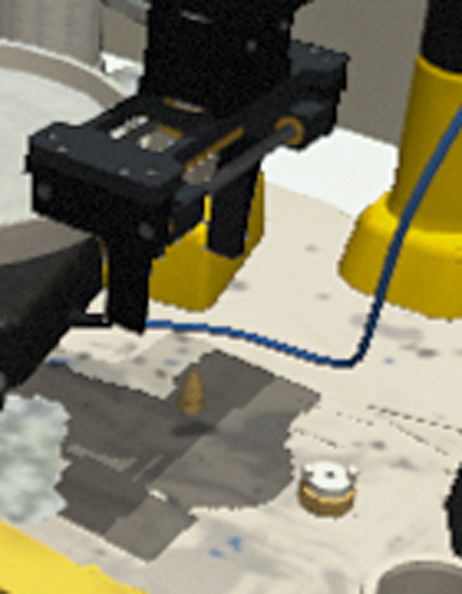

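```bash
python3 - <<'E'
from p import *
s=cam("scene")
print(px2w(s,(330+200/3.3,150+308/3.3),0).round(3),px2w(s,(330+262/3.3,150+240/3.3),0).round(3),'cable',px2w(s,(330+150/3.3,150+325/3.3),0).round(3),px2w(s,(330+350/3.3,150+360/3.3),0).round(3))
c=cam("top")
for z in (.072,.092): print('tin ctr',z,px2w(c,(154,267),z).round(4))
E
```

```text
[ 0.608 -0.009  0.   ] [0.71  0.003 0.   ] cable [0.571 0.004 0.   ] [ 0.617 -0.11   0.   ]
tin ctr 0.072 [0.438  0.4089 0.072 ]
tin ctr 0.092 [0.4354 0.4033 0.092 ]
```

Request:
{"fn": "play_rows", "kwargs": {"deltas": [0,0,13,0,0,0,0,13,0,0,0,0,13,0,0,0,0,13,0,0,0,0,13,1,0,0,0,13,0,0,0,0,12,0,0,0,0,3,0,0,0,0,2,0,0,0,0,0,0,0]}}

```text
time_s: 21.25
tcp_pos: [0.478, -0.0613, 0.0073]
ee_rot: [[-0.003, 0.001, -1.0], [1.0, 0.0, -0.003], [0.0, -1.0, -0.001]]
wrist_force: [1.2, 0.5, 0.7]
gripper_width: 1.003
```

```bash
python3 - <<'E'
from p import *
s=r.sense();print(s["tcp_pos"],s["wrist_force"])
c=cam("scene");crop(c,330,200,470,330,4,"pics/s7.png")
E
```

```text
[ 0.47796422 -0.06131988  0.00727674] [1.1656855  0.46313619 0.73057847]
```

View pics/s7.png

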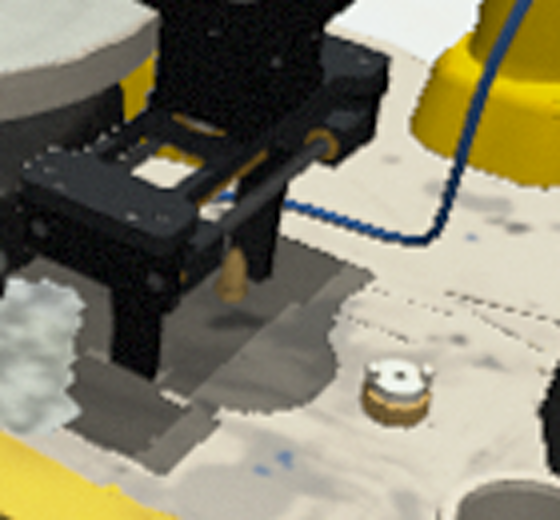

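The nozzle stands just inside the far finger. Lowering 3 mm and closing slowly.

Request:
{"fn": "play_rows", "kwargs": {"deltas": [0,0,2,0,0,10,0,1,0,0,30,0,0,0,0,50,0,0,0,0,70,0,0,0,0,90,0,0,0,0,110,0,0,0,0,130,0,0,0,0,150,0,0,0,0,165,0,0,0,0]}}

```text
time_s: 22.3
tcp_pos: [0.4776, -0.0615, 0.0035]
ee_rot: [[-0.003, -0.0, -1.0], [1.0, -0.0, -0.003], [-0.0, -1.0, 0.0]]
wrist_force: [0.2, -0.4, 0.5]
gripper_width: 0.411
```

```bash
python3 - <<'E'
from p import *
s=r.sense();print(s["tcp_pos"],s["wrist_force"])
c=cam("scene");crop(c,330,200,470,330,4,"pics/s8.png")
E
```

```text
[ 0.47764933 -0.06146491  0.00352541] [ 0.19019196 -0.36024154  0.5459556 ]
```

View pics/s8.png

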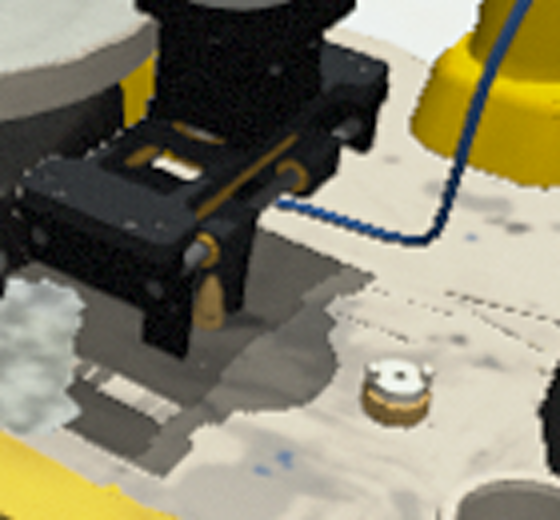

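```bash
python3 - <<'E'
from p import *
c=cam("scene")
print(px2w(c,(330+208/4,200+318/4),0.004).round(4))
E
```

```text
[ 0.4852 -0.0656  0.004 ]
```

Request:
{"fn": "play_rows", "kwargs": {"deltas": [155,-1,0,0,0,155,-2,0,0,0,165,0,0,0,0,180,0,0,0,0,195,0,0,0,0,210,0,0,0,0,230,0,0,0,0,255,0,0,0,0,255,0,0,0,0,255,0,0,0,0]}}

```text
time_s: 23.4
tcp_pos: [0.4776, -0.0644, 0.0035]
ee_rot: [[-0.003, -0.0, -1.0], [1.0, 0.0, -0.003], [0.0, -1.0, 0.0]]
wrist_force: [-0.8, 0.9, 0.9]
gripper_width: 0.142
```

```bash
python3 - <<'E'
from p import *
s=r.sense();print(s["tcp_pos"],s["wrist_force"])
c=cam("scene");crop(c,330,200,470,330,4,"pics/s9.png")
plan([(.475,-.063,.14,180,6,255),(.38,-.03,.165,182,4,255)])
E
```

```text
[ 0.47764324 -0.06442156  0.00352848] [-0.80165839  0.85661804  0.93143132]
start 23.45 [ 0.4777 -0.0644  0.0035] -179.83 w 0.139
10 [ 255,0,-23,0,0, 255,0,-22,1,0, 255,1,-23,0,0, 255,0,-23,1,0, 255,0,-23,0,0, 255,0,-22,1,0, 255,8,-6,24,-0.01, 255,9,-7,23,-0.01, 255,9,-6,24,-0, 255,9,-6,23,-0.01 ]
end [ 0.3801 -0.0299  0.1645] -178.11
```

View pics/s9.png

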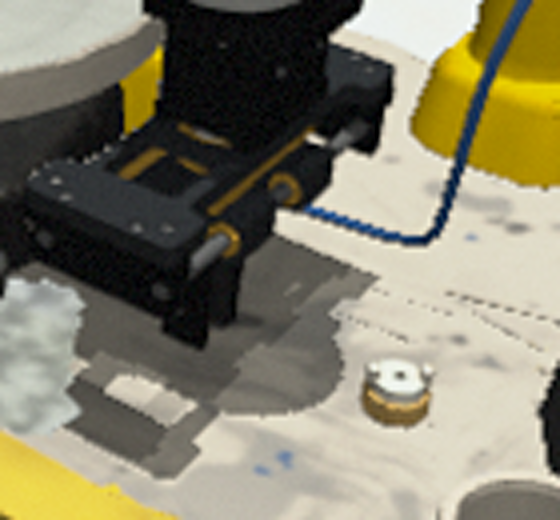

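Opening is 12.2 mm, where I expected 14. I'll lift a little and look.

Request:
{"fn": "play_rows", "kwargs": {"deltas": [255,0,-3,0,0,255,0,-5,0,0,255,0,-10,0,0,255,0,-15,0,0,255,0,-20,0,0,255,0,-20,0,0,255,0,-20,0,0,255,0,-10,0,0,255,0,0,0,0,255,0,0,0,0]}}

```text
time_s: 24.45
tcp_pos: [0.4772, -0.0644, 0.1063]
ee_rot: [[-0.003, -0.001, -1.0], [1.0, 0.0, -0.003], [0.0, -1.0, 0.001]]
wrist_force: [0.5, 0.6, -1.2]
gripper_width: 0.148
```

```bash
python3 - <<'E'
from p import *
s=r.sense();print(s["tcp_pos"],s["wrist_force"],s["gripper_width"])
c=cam("scene");crop(c,330,130,470,330,4,"pics/s10.png")
E
```

```text
[ 0.47717415 -0.06444373  0.10627453] [ 0.48702313  0.64487159 -1.23774575] 0.14790482817381143
```

View pics/s10.png

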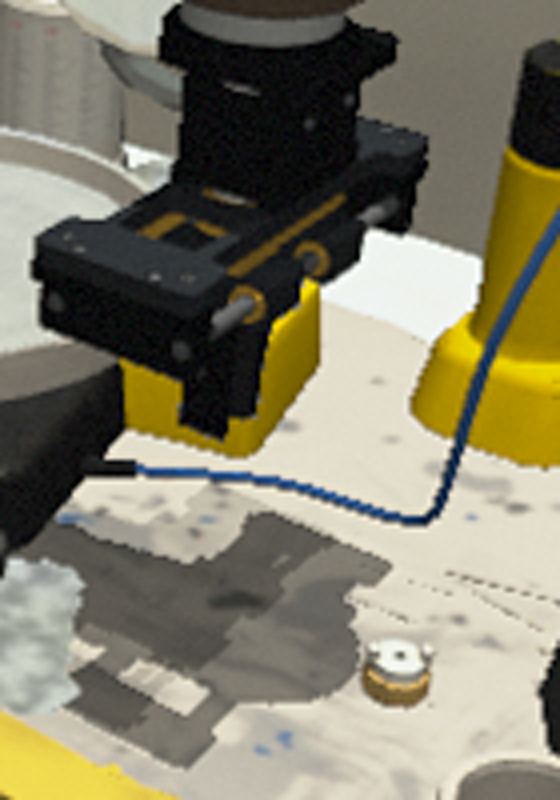

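```bash
python3 - <<'E'
from p import *
c=cam("top");crop(c,125,180,215,310,4.4,"pics/t10.png")
plan([(.475,-.063,.15,180,2,255),(.38,-.03,.165,182,4,255),(.38,.20,.165,183,6,255),(.442,.346,.13,185.5,5,255),(.442,.346,.08,185.5,3,255)])
E
```

```text
start 24.55 [ 0.4769 -0.0645  0.1056] -179.84 w 0.143
10 [ 255,1,-22,1,0, 255,1,-22,1,0, 255,8,-4,24,-0.01, 255,9,-4,23,-0.01, 255,8,-4,24,-0, 255,9,-3,23,-0.01, 255,38,0,-1,-0, 255,39,0,-1,-0.01, 255,38,0,-2,0, 255,38,0,-2,-0 ]
10 [ 255,39,0,-1,-0.01, 255,38,0,-2,0, 255,28,7,-14,-0.01, 255,29,7,-14,-0.01, 255,28,7,-15,-0.01, 255,28,7,-14,-0, 255,28,7,-15,-0.01, 255,0,17,0,-0, 255,0,16,0,-0, 255,0,17,0,-0 ]
end [0.4418 0.346  0.0796] -174.68
```

View pics/t10.png

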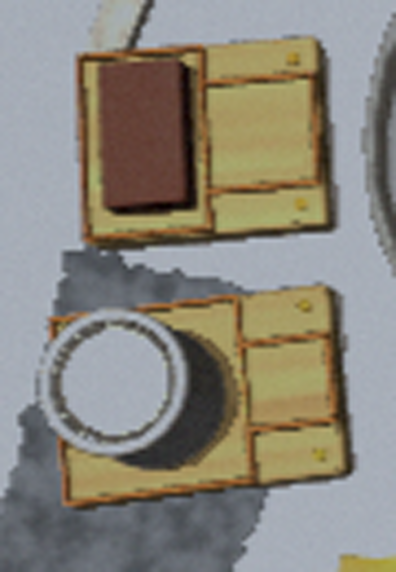

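```bash
python3 - <<'E'
from p import *
c=cam("top")
f=lambda u,v,z: px2w(c,(u/4.4-.5+.5/4.4+125,v/4.4-.5+.5/4.4+180),z).round(4)
print('tin',f(113.5,382,.092),f(37,382,.092),f(190,382,.092)); print('box',np.mean([f(u,v,.042) for u,v in [(100,62),(184,60),(188,206),(105,209)]],axis=0))
E
```

```text
tin [0.4368 0.4104 0.092 ] [0.4378 0.4446 0.092 ] [0.4357 0.3761 0.092 ]
box [0.56115  0.411925 0.042   ]
```

Request:
{"fn": "play_rows", "kwargs": {"deltas": [255,1,-22,1,0,255,1,-22,1,0,255,8,-4,24,-0.01,255,9,-4,23,-0.01,255,8,-4,24,0,255,9,-3,23,-0.01,255,38,0,-1,0,255,39,0,-1,-0.01,255,38,0,-2,0,255,38,0,-2,0]}}

```text
time_s: 25.6
tcp_pos: [0.3807, 0.1245, 0.1651]
ee_rot: [[-0.043, -0.001, -0.999], [0.999, -0.001, -0.043], [-0.001, -1.0, 0.001]]
wrist_force: [0.9, -0.1, -0.2]
gripper_width: 0.144
```

Request:
{"fn": "play_rows", "kwargs": {"deltas": [255,39,0,-1,-0.01,255,38,0,-2,0,255,28,7,-14,-0.01,255,29,7,-14,-0.01,255,28,7,-15,-0.01,255,28,7,-14,0,255,28,7,-15,-0.01,255,0,0,0,0,255,0,0,0,0,255,0,0,0,0]}}

```text
time_s: 26.6
tcp_pos: [0.4419, 0.3451, 0.13]
ee_rot: [[-0.092, -0.001, -0.996], [0.996, -0.001, -0.092], [-0.001, -1.0, 0.001]]
wrist_force: [-0.2, -0.9, 0.6]
gripper_width: 0.142
```

```bash
python3 - <<'E'
from p import *
c=cam("top");crop(c,100,150,300,320,3.5,"pics/t11.png");s=cam("scene");crop(s,150,60,290,240,3.3,"pics/s11.png")
plan([(.442,.3455,.035,185.5,8,255),(.442,.3455,.029,185.5,2,255)])
E
```

```text
start 26.7 [0.4422 0.3451 0.1308] -174.71 w 0.146
10 [ 255,0,12,0,-0, 255,0,12,0,-0, 255,0,12,0,-0, 255,0,12,0,-0, 255,0,12,0,-0, 255,0,12,0,-0, 255,0,12,0,-0, 255,0,12,0,-0, 255,0,3,0,-0, 255,0,3,0,-0 ]
end [0.4422 0.3451 0.0288] -174.71
```

View pics/t11.png

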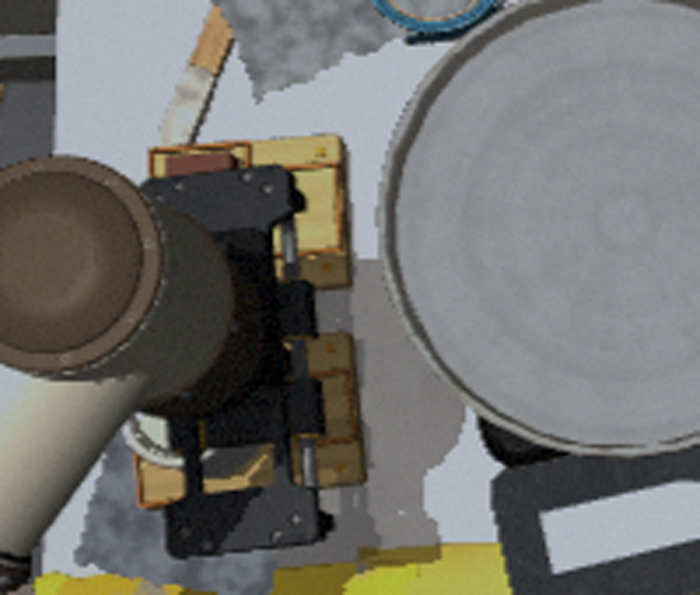

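View pics/s11.png

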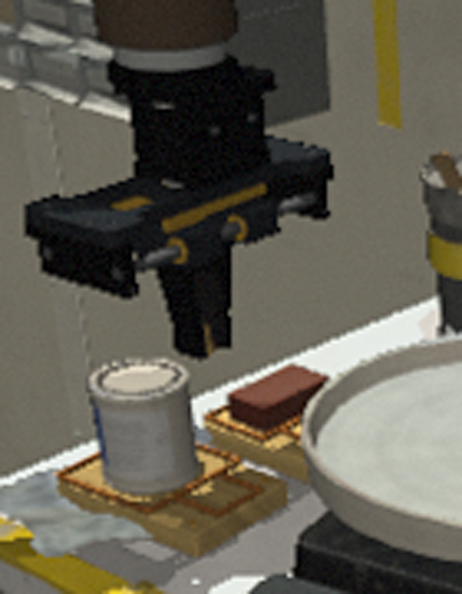

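Request:
{"fn": "play_rows", "kwargs": {"deltas": [255,0,12,0,0,255,0,12,0,0,255,0,12,0,0,255,0,12,0,0,255,0,12,0,0,255,0,12,0,0,255,0,12,0,0,255,0,12,0,0,255,0,3,0,0,255,0,3,0,0]}}

```text
time_s: 27.7
tcp_pos: [0.4426, 0.3461, 0.0281]
ee_rot: [[-0.093, -0.0, -0.996], [0.996, -0.0, -0.093], [-0.0, -1.0, 0.0]]
wrist_force: [-0.9, -0.2, -0.1]
gripper_width: 0.146
```

Request:
{"fn": "play_rows", "kwargs": {"deltas": [255,0,0,0,0,255,0,0,0,0,255,0,0,0,0,255,0,0,0,0,255,0,0,0,0,255,0,0,0,0,255,0,0,0,0,255,0,0,0,0,255,0,0,0,0,255,0,0,0,0]}}

```text
time_s: 28.7
tcp_pos: [0.4424, 0.346, 0.0285]
ee_rot: [[-0.093, -0.0, -0.996], [0.996, -0.0, -0.093], [-0.0, -1.0, 0.0]]
wrist_force: [0.2, 0.1, -1.0]
gripper_width: 0.143
```

```bash
python3 - <<'E'
from p import *
s=r.sense();print(s["tcp_pos"],s["wrist_force"],s["gripper_width"])
s=cam("scene");crop(s,150,100,290,240,4,"pics/s12.png")
E
```

```text
[0.44243568 0.34603377 0.02851247] [ 0.20641797  0.11945636 -0.95411384] 0.1429422843083947
```

View pics/s12.png

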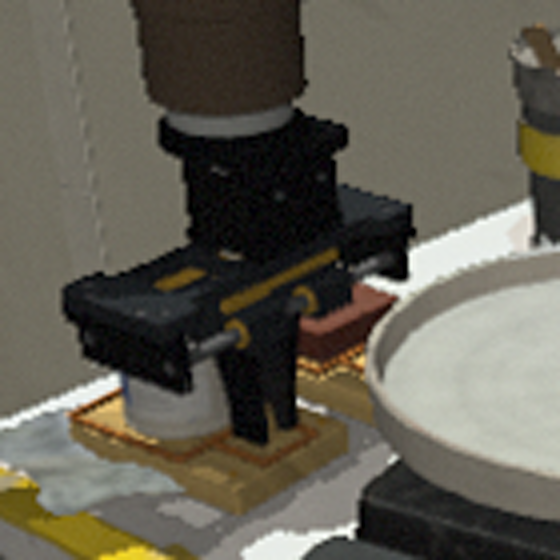

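Request:
{"fn": "play_rows", "kwargs": {"deltas": [255,0,1,0,0,255,0,1,0,0,255,0,0,0,0,205,0,0,0,0,190,0,0,0,0,180,0,0,0,0,170,0,0,0,0,160,0,0,0,0,160,0,-4,0,0,160,0,-10,0,0]}}

```text
time_s: 29.75
tcp_pos: [0.4421, 0.3455, 0.0403]
ee_rot: [[-0.093, -0.001, -0.996], [0.996, -0.002, -0.093], [-0.001, -1.0, 0.001]]
wrist_force: [-0.8, 0.0, -0.4]
gripper_width: 0.367
```

Request:
{"fn": "play_rows", "kwargs": {"deltas": [160,0,-20,0,0,160,0,-30,0,0,100,0,-40,0,0,0,0,-40,0,0,0,0,0,0,0,0,-30,0,20,0,0,-30,0,20,0,0,-30,0,20,0,0,-30,0,0,0,0,-30,0,0,0]}}

```text
time_s: 30.75
tcp_pos: [0.3961, 0.19, 0.1713]
ee_rot: [[-0.094, 0.001, -0.996], [0.996, 0.001, -0.094], [0.001, -1.0, -0.001]]
wrist_force: [0.4, -0.2, 0.3]
gripper_width: 0.969
```

```bash
python3 - <<'E'
from p import *
s=cam("scene");crop(s,150,100,290,240,4,"pics/s13.png")
c=cam("top");crop(c,125,180,215,310,4.4,"pics/t13.png")
plan([(.37,-.05,.17,200,7,0),(.40,-.17,.15,210,4,0),(.469,-.173,.11,210,5,0),(.469,-.173,.10,210,4,0)])
E
```

```text
start 30.85 [0.3958 0.1884 0.1711] -174.84 w 0.99
10 [ 0,-34,0,7,-0.04, 0,-33,0,8,-0.03, 0,-33,0,9,-0.04, 0,-33,1,10,-0.04, 0,-32,0,12,-0.03, 0,-32,0,13,-0.04, 0,-31,0,13,-0.04, 0,-31,5,3,-0.04, 0,-30,5,5,-0.05, 0,-31,5,6,-0.04 ]
10 [ 0,-30,5,7,-0.04, 0,-7,8,-12,-0, 0,-8,8,-11,-0, 0,-7,8,-12,-0, 0,-7,8,-11,-0, 0,-7,8,-12,-0, 0,0,3,0,-0, 0,0,2,0,-0, 0,0,3,0,-0, 0,0,2,0,-0 ]
end [ 0.4687 -0.1726  0.1001] -150.2
```

View pics/s13.png

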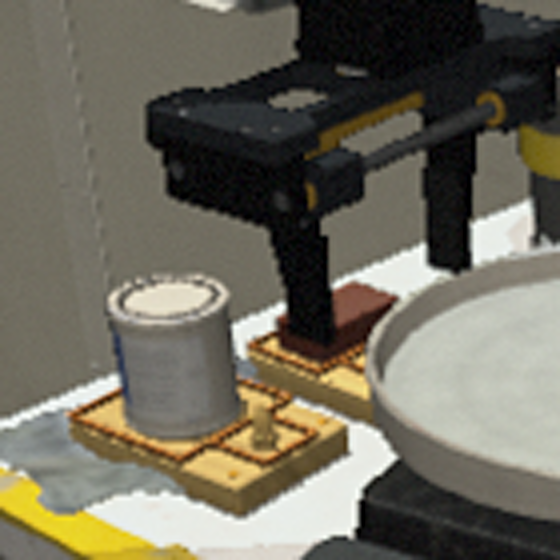

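View pics/t13.png

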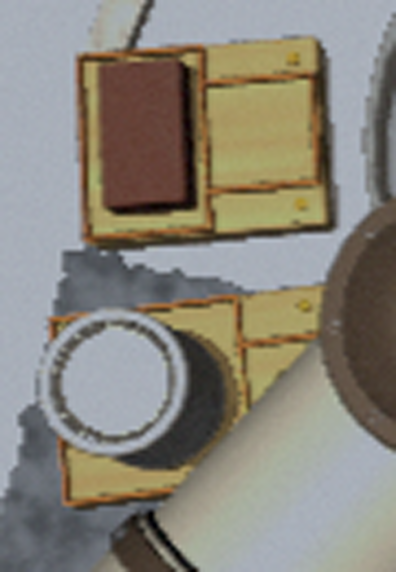

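The nozzle stands upright in its pocket. For the cap I'll use a 10 mm pull, keeping clear of both the meter and the open tin.

```bash
python3 - <<'E'
from p import *
plan([(.37,-.05,.17,200,7,0),(.40,-.16,.15,210,4,0),(.478,-.168,.11,210,5,0),(.478,-.168,.10,210,4,0)])
E
```

```text
start 30.85 [0.3958 0.1884 0.1711] -174.84 w 0.99
10 [ 0,-34,0,7,-0.04, 0,-33,0,8,-0.03, 0,-33,0,9,-0.04, 0,-33,1,10,-0.04, 0,-32,0,12,-0.03, 0,-32,0,13,-0.04, 0,-31,0,13,-0.04, 0,-28,5,2,-0.04, 0,-29,5,4,-0.05, 0,-28,5,5,-0.04 ]
10 [ 0,-27,5,6,-0.04, 0,-9,8,-13,-0, 0,-9,8,-12,-0, 0,-10,8,-13,-0, 0,-9,8,-13,-0, 0,-9,8,-12,-0, 0,0,3,0,-0, 0,0,2,0,-0, 0,0,3,0,-0, 0,0,2,0,-0 ]
end [ 0.4776 -0.1681  0.1001] -150.2
```

Request:
{"fn": "play_rows", "kwargs": {"deltas": [0,-34,0,7,-0.04,0,-33,0,8,-0.03,0,-33,0,9,-0.04,0,-33,1,10,-0.04,0,-32,0,12,-0.03,0,-32,0,13,-0.04,0,-31,0,13,-0.04,0,-28,5,2,-0.04,0,-29,5,4,-0.05,0,-28,5,5,-0.04]}}

```text
time_s: 31.85
tcp_pos: [0.3954, -0.131, 0.155]
ee_rot: [[-0.466, 0.002, -0.885], [0.885, 0.0, -0.466], [-0.001, -1.0, -0.002]]
wrist_force: [1.0, 0.9, -0.7]
gripper_width: 1.001
```

Request:
{"fn": "play_rows", "kwargs": {"deltas": [0,-27,5,6,-0.04,0,-9,8,-13,0,0,-9,8,-12,0,0,-10,8,-13,0,0,-9,8,-13,0,0,-9,8,-12,0,0,0,3,0,0,0,0,2,0,0,0,0,3,0,0,0,0,2,0,0]}}

```text
time_s: 32.85
tcp_pos: [0.4789, -0.165, 0.0997]
ee_rot: [[-0.499, 0.0, -0.866], [0.866, 0.0, -0.499], [-0.0, -1.0, -0.0]]
wrist_force: [0.1, 0.7, -0.5]
gripper_width: 1.001
```

```bash
python3 - <<'E'
from p import *
c=cam("top");cv2.imwrite("pics/t14.png",c["img"]);s=cam("scene");crop(s,340,20,600,360,1.75,"pics/s14.png")
f=lambda u,v,z: px2w(c,(u/4.4-.5+.5/4.4+125,v/4.4-.5+.5/4.4+180),z).round(4)
crop(c,125,180,215,310,4.4,"pics/t14b.png")
plan([(.478,-.168,.020,210,7,0),(.478,-.168,.008,210,2,0),(.478,-.168,.005,210,1,0)])
E
```

```text
start 32.95 [ 0.479  -0.165   0.0997] -150.04 w 0.997
10 [ 0,0,11,0,-0, 0,-1,12,1,-0, 0,0,11,0,-0, 0,0,12,0,-0, 0,0,11,1,-0, 0,-1,11,0,-0, 0,0,12,0,-0, 0,0,6,0,-0, 0,0,6,0,-0, 0,0,3,0,-0 ]
end [ 0.4782 -0.1678  0.0047] -150.04
```

View pics/t14.png

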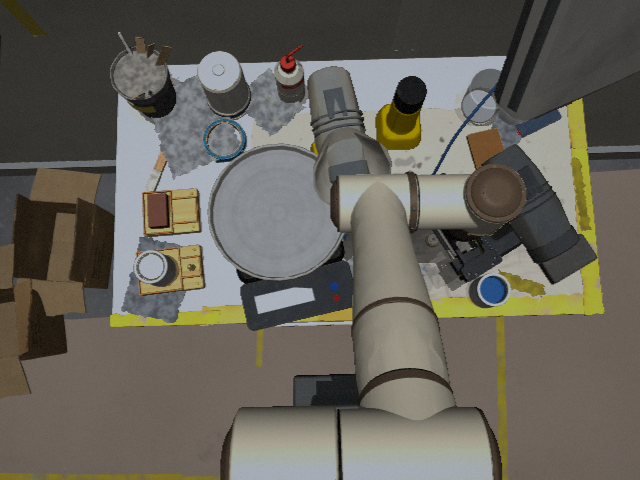

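View pics/s14.png

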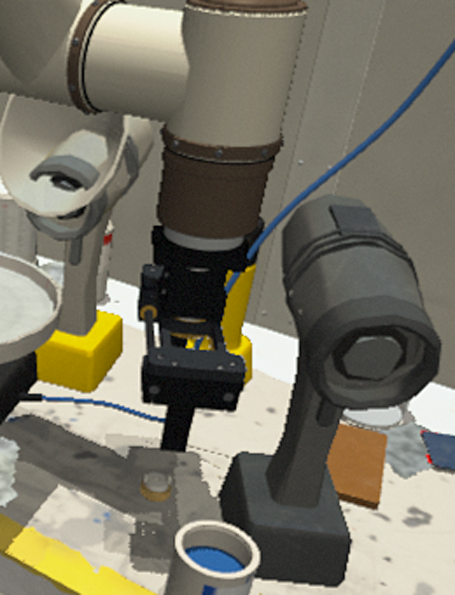

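View pics/t14b.png

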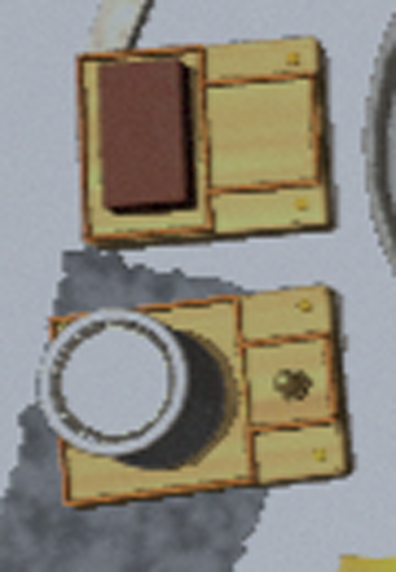

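Request:
{"fn": "play_rows", "kwargs": {"deltas": [0,0,10,0,0,0,0,10,0,0,0,0,10,0,0,0,0,10,0,0,0,0,10,0,0,0,0,10,0,0,0,0,10,0,0,0,0,0,0,0,0,0,0,0,0,0,0,0,0,0]}}

```text
time_s: 33.95
tcp_pos: [0.4799, -0.1651, 0.0299]
ee_rot: [[-0.5, 0.001, -0.866], [0.866, -0.0, -0.5], [-0.001, -1.0, -0.001]]
wrist_force: [-0.5, 0.4, 0.6]
gripper_width: 1.002
```

```bash
python3 - <<'E'
from p import *
s=cam("scene");crop(s,340,20,600,360,1.75,"pics/s15.png")
print(r.sense()["tcp_pos"])
E
```

```text
[ 0.47989241 -0.1651363   0.03003245]
```

View pics/s15.png

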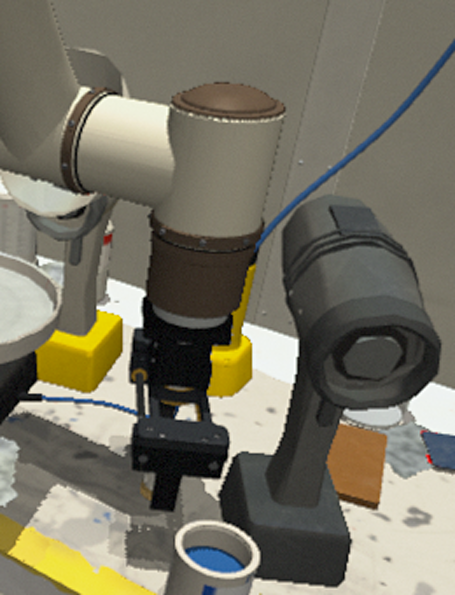

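Request:
{"fn": "play_rows", "kwargs": {"deltas": [0,0,6,0,0,0,0,6,0,0,0,0,6,0,0,0,0,4,0,0,0,0,3,0,0,0,0,1,0,0,0,0,0,0,0,20,0,0,0,0,40,0,0,0,0,60,0,0,0,0]}}

```text
time_s: 35.0
tcp_pos: [0.4796, -0.1651, 0.0038]
ee_rot: [[-0.5, 0.001, -0.866], [0.866, 0.0, -0.5], [-0.0, -1.0, -0.0]]
wrist_force: [0.1, 0.1, 0.5]
gripper_width: 0.832
```

Request:
{"fn": "play_rows", "kwargs": {"deltas": [80,0,0,0,0,100,0,0,0,0,120,0,0,0,0,140,0,0,0,0,160,0,0,0,0,200,0,0,0,0,255,0,0,0,0,255,0,0,0,0,255,0,0,0,0,255,0,0,0,0]}}

```text
time_s: 36.0
tcp_pos: [0.4795, -0.1651, 0.0036]
ee_rot: [[-0.5, 0.0, -0.866], [0.866, -0.0, -0.5], [-0.0, -1.0, -0.0]]
wrist_force: [0.3, 0.1, 0.5]
gripper_width: 0.316
```

Request:
{"fn": "play_rows", "kwargs": {"deltas": [255,0,-3,0,0,255,0,-5,0,0,255,0,-10,0,0,255,0,-15,0,0,255,0,-20,0,0,255,0,-20,0,0,255,0,-20,0,0,255,0,-20,0,0,255,0,0,0,0,255,0,0,0,0]}}

```text
time_s: 37.0
tcp_pos: [0.4793, -0.165, 0.1171]
ee_rot: [[-0.499, 0.001, -0.866], [0.866, 0.0, -0.499], [-0.0, -1.0, -0.001]]
wrist_force: [-0.7, -0.1, 0.3]
gripper_width: 0.318
```

```bash
python3 - <<'E'
from p import *
s=cam("scene");crop(s,340,20,600,360,1.75,"pics/s16.png")
b=255
plan([(.40,-.10,.16,205,5,b),(.38,.20,.165,190,9,b),(.45,.33,.16,184,4,b),(.563,.3595,.13,182.9,4,b),(.563,.3595,.10,182.9,4,b)])
E
```

```text
start 37.05 [ 0.4788 -0.165   0.1163] -150.06 w 0.317
10 [ 255,19,-9,7,0.02, 255,19,-8,8,0.01, 255,19,-9,7,0.02, 255,19,-9,9,0.02, 255,18,-9,8,0.02, 255,31,-1,-12,0.03, 255,32,0,-11,0.03, 255,32,-1,-10,0.03, 255,32,0,-9,0.02, 255,32,-1,-9,0.03 ]
10 [ 255,33,0,-7,0.03, 255,33,-1,-7,0.03, 255,33,0,-5,0.03, 255,33,-1,-5,0.03, 255,29,1,-23,0.03, 255,30,2,-22,0.02, 255,30,1,-21,0.03, 255,30,1,-20,0.02, 255,5,8,-29,0.01, 255,6,7,-28,0 ]
6 [ 255,6,8,-29,0.01, 255,6,7,-29,0, 255,0,8,0,0, 255,0,7,0,0, 255,0,8,0,0, 255,0,7,0,0 ]
end [0.5632 0.3599 0.1003] -176.99
```

View pics/s16.png

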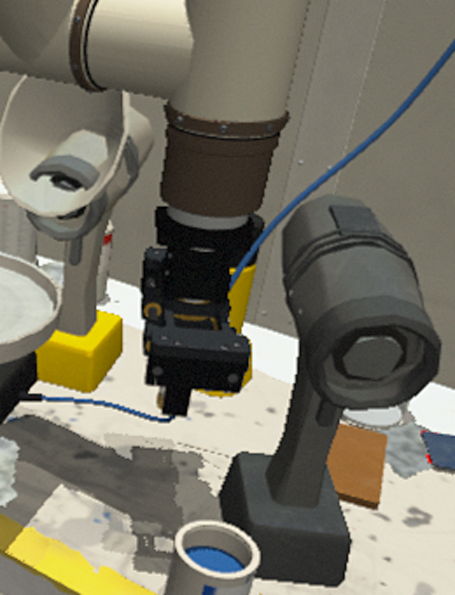

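The cap is held, 27.6 mm opening on the ring. Carrying it over.

Request:
{"fn": "play_rows", "kwargs": {"deltas": [255,19,-9,7,0.02,255,19,-8,8,0.01,255,19,-9,7,0.02,255,19,-9,9,0.02,255,18,-9,8,0.02,255,31,-1,-12,0.03,255,32,0,-11,0.03,255,32,-1,-10,0.03,255,32,0,-9,0.02,255,32,-1,-9,0.03]}}

```text
time_s: 38.05
tcp_pos: [0.3889, 0.0672, 0.1626]
ee_rot: [[-0.288, -0.002, -0.958], [0.958, -0.001, -0.288], [-0.0, -1.0, 0.002]]
wrist_force: [0.9, 0.1, -1.6]
gripper_width: 0.316
```

Request:
{"fn": "play_rows", "kwargs": {"deltas": [255,33,0,-7,0.03,255,33,-1,-7,0.03,255,33,0,-5,0.03,255,33,-1,-5,0.03,255,29,1,-23,0.03,255,30,2,-22,0.02,255,30,1,-21,0.03,255,30,1,-20,0.02,255,5,8,-29,0.01,255,6,7,-28,0]}}

```text
time_s: 39.05
tcp_pos: [0.5065, 0.3452, 0.1434]
ee_rot: [[-0.064, -0.002, -0.998], [0.998, -0.002, -0.064], [-0.002, -1.0, 0.002]]
wrist_force: [0.6, -0.4, -0.0]
gripper_width: 0.315
```

Request:
{"fn": "play_rows", "kwargs": {"deltas": [255,6,8,-29,0.01,255,6,7,-29,0,255,0,8,0,0,255,0,7,0,0,255,0,8,0,0,255,0,7,0,0,255,0,0,0,0,255,0,0,0,0,255,0,0,0,0,255,0,0,0,0]}}

```text
time_s: 40.05
tcp_pos: [0.5638, 0.3601, 0.1013]
ee_rot: [[-0.053, 0.001, -0.999], [0.999, 0.001, -0.053], [0.001, -1.0, -0.001]]
wrist_force: [-0.6, -0.4, -1.1]
gripper_width: 0.319
```

```bash
python3 - <<'E'
from p import *
s=cam("scene");crop(s,150,60,290,240,3.3,"pics/s17.png")
plan([(.563,.3598,.035,182.9,7,255),(.563,.3598,.028,182.9,2,255),(.563,.3598,.028,182.9,1,255)])
E
```

```text
start 40.1 [0.5638 0.36   0.1012] -176.96 w 0.319
10 [ 255,0,9,0,0, 255,0,10,0,0, 255,0,9,0,0, 255,0,10,0,0, 255,0,9,1,0, 255,0,10,0,0, 255,0,9,0,0, 255,0,4,0,0, 255,0,3,0,0, 255,0,0,0,0 ]
end [0.5628 0.36   0.0282] -176.96
```

View pics/s17.png

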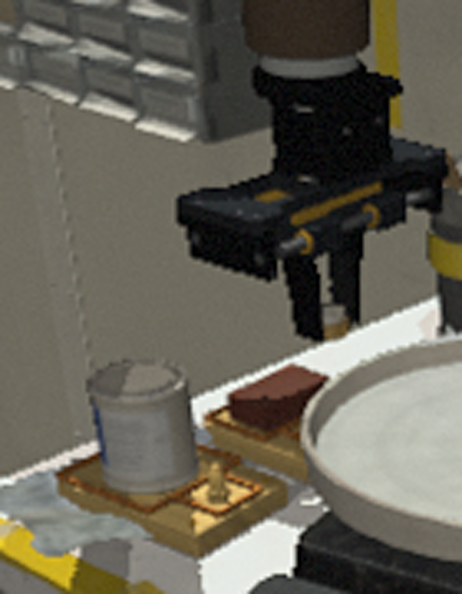

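Request:
{"fn": "play_rows", "kwargs": {"deltas": [255,0,9,0,0,255,0,10,0,0,255,0,9,0,0,255,0,10,0,0,255,0,9,0,0,255,0,10,0,0,255,0,9,0,0,255,0,4,0,0,255,0,3,0,0,255,0,0,0,0]}}

```text
time_s: 41.1
tcp_pos: [0.5636, 0.3598, 0.0272]
ee_rot: [[-0.053, -0.0, -0.999], [0.999, -0.0, -0.053], [-0.0, -1.0, 0.0]]
wrist_force: [-0.6, 0.6, -0.1]
gripper_width: 0.319
```

```bash
python3 - <<'E'
from p import *
q=r.sense();print(q["tcp_pos"],q["wrist_force"])
s=cam("scene");crop(s,190,100,290,220,5,"pics/s18.png")
E
```

```text
[0.56358535 0.35979728 0.02724242] [-0.59594057  0.60063429 -0.13064937]
```

View pics/s18.png

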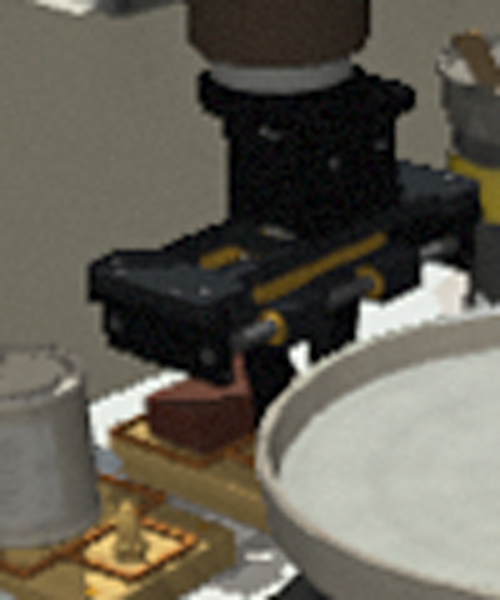

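Releasing, then retreating straight up.

Request:
{"fn": "play_rows", "kwargs": {"deltas": [255,0,0,0,0,165,0,0,0,0,150,0,0,0,0,140,0,0,0,0,130,0,0,0,0,110,0,0,0,0,110,0,-2,0,0,110,0,-10,0,0,110,0,-20,0,0,110,0,-30,0,0]}}

```text
time_s: 42.15
tcp_pos: [0.5628, 0.3591, 0.0892]
ee_rot: [[-0.053, -0.003, -0.999], [0.999, -0.002, -0.053], [-0.002, -1.0, 0.003]]
wrist_force: [-0.1, 0.2, 0.4]
gripper_width: 0.568
```

Request:
{"fn": "play_rows", "kwargs": {"deltas": [110,0,-40,0,0,110,0,-40,0,0,110,-20,0,30,0,110,-20,0,30,0,110,-30,0,30,0,110,-40,0,20,0,110,-40,0,20,0,110,-40,0,10,0,110,-40,0,0,0,110,-40,0,0,0]}}

```text
time_s: 43.15
tcp_pos: [0.4379, 0.0815, 0.1709]
ee_rot: [[-0.054, 0.002, -0.999], [0.999, 0.001, -0.054], [0.001, -1.0, -0.002]]
wrist_force: [1.2, -0.1, -1.4]
gripper_width: 0.561
```

Request:
{"fn": "play_rows", "kwargs": {"deltas": [0,-30,0,0,0,0,-30,0,0,0,0,-20,0,0,0,0,0,0,0,0,0,0,0,0,0,0,0,0,0,0,0,0,0,0,0,0,0,0,0,0,0,0,0,0,0,0,0,0,0,0]}}

```text
time_s: 44.15
tcp_pos: [0.4424, 0.0032, 0.1695]
ee_rot: [[-0.054, -0.0, -0.999], [0.999, -0.0, -0.054], [-0.0, -1.0, 0.0]]
wrist_force: [-0.8, -0.0, -0.3]
gripper_width: 1.003
```

```bash
python3 - <<'E'
from p import *
s=cam("scene");crop(s,160,140,270,240,6,"pics/s19.png");c=cam("top");crop(c,125,180,215,310,4.4,"pics/t19.png");cv2.imwrite("pics/t19f.png",c["img"])
E
```

```text
(no output)
```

View pics/s19.png

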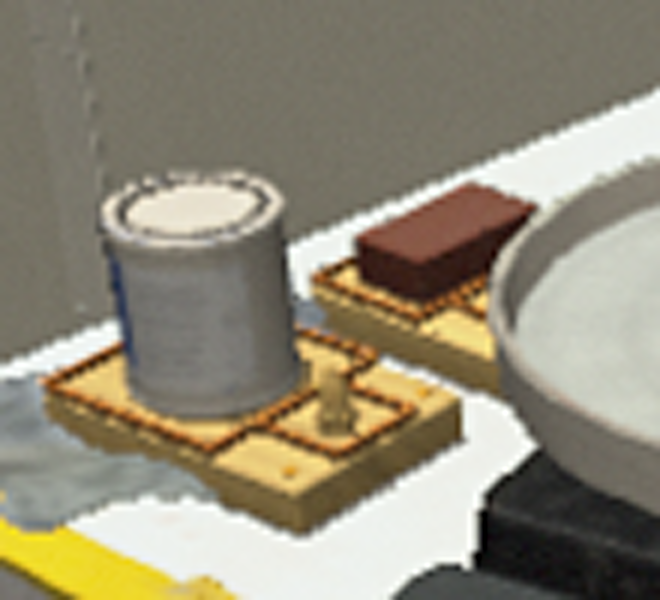

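View pics/t19.png

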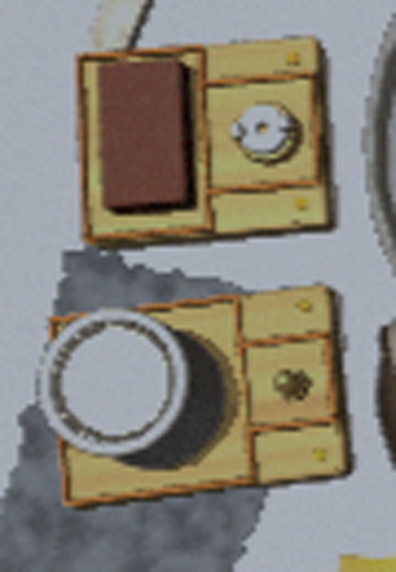

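View pics/t19f.png

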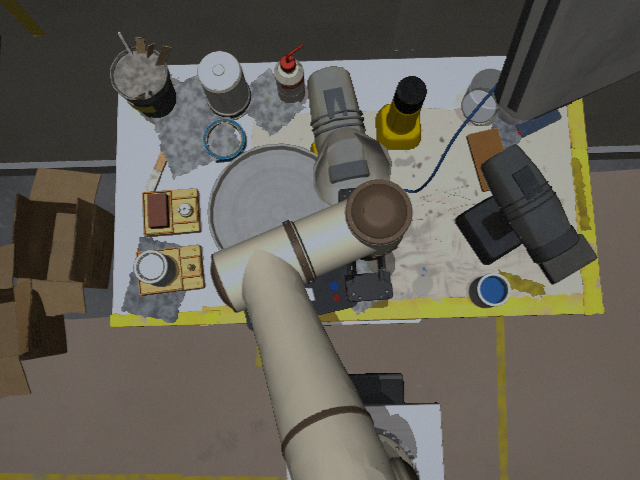

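All four parts sit in their pockets, but the gripper ended close to the lamp. I'll back off towards the robot, then check the numbers.

Request:
{"fn": "play_rows", "kwargs": {"deltas": [0,0,0,8,0,0,0,0,15,0,0,0,0,20,0,0,0,0,20,0,0,0,0,0,0,0,0,0,0,0,0,0,0,0,0,0,0,0,0,0,0,0,0,0,0,0,0,0,0,0]}}

```text
time_s: 45.25
tcp_pos: [0.3797, -0.0004, 0.1694]
ee_rot: [[-0.053, -0.0, -0.999], [0.999, -0.0, -0.053], [-0.0, -1.0, 0.0]]
wrist_force: [-1.1, 0.0, 0.7]
gripper_width: 0.999
```

```bash
python3 - <<'E'
from p import *
q=r.sense();print(q["tcp_pos"],q["wrist_force"],q["joint_velocities"].round(2))
c=cam("top");s=cam("scene");cv2.imwrite("pics/s20.png",s["img"])
f=lambda u,v,z: px2w(c,(u/4.4-.5+.5/4.4+125,v/4.4-.5+.5/4.4+180),z)
def tr(X,o,yaw):
    a=np.radians(yaw);d=X[:2]-o;return (np.array([[np.cos(a),np.sin(a)],[-np.sin(a),np.cos(a)]])@d*1000).round(1)
big=np.array([.4359,.4111]);obl=np.array([.5604,.416]);sm=np.array([.4422,.3462]);sq=np.array([.5633,.3595])
print('offsets mm tin',tr(f(113.5,382,.092),big,5.5),'box',tr(np.mean([f(u,v,.042) for u,v in [(100,62),(184,60),(188,206),(105,209)]],axis=0),obl,2.9),
 'noz',tr(f(294,383,.033),sm,5.5),'cap top',tr(f(264,132,.040),sq,2.9))
s2=lambda u,v,z: px2w(s,(u/6-.4+160,v/6-.4+140),z)
print('noz scene base',tr(s2(336,428,.022),sm,5.5),'tip',tr(s2(333,362,.046),sm,5.5))
hsv=cv2.cvtColor(c["img"],cv2.COLOR_BGR2HSV);m=cv2.inRange(hsv,(100,120,60),(125,255,255))[265:315,465:520]
ys,xs=np.nonzero(m);print('paint px',len(xs),xs.mean()+465,ys.mean()+265)
import os
o=cv2.imread("pics/top0.png");m=cv2.inRange(cv2.cvtColor(o,cv2.COLOR_BGR2HSV),(100,120,60),(125,255,255))[265:315,465:520]
ys,xs=np.nonzero(m);print('paint px start',len(xs),xs.mean()+465,ys.mean()+265)
E
```

```text
[ 0.37972466 -0.00041926  0.16940066] [-1.11523761  0.01734949  0.66580589] [ 0.04 -0.23 -0.15  0.03 -0.1   0.03]
offsets mm tin [ 0.8 -0.8] box [ 0.5 -4.1] noz [-1.2 -3.5] cap top [-2.7 -3.7]
noz scene base [-4.4 -1.2] tip [1.5 2.7]
paint px 501 492.3293413173653 289.54690618762476
paint px start 507 492.3510848126233 289.50493096646943
```

View pics/s20.png

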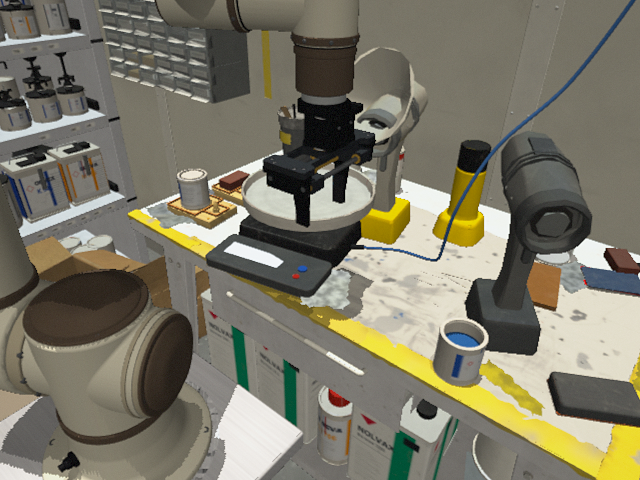

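```bash
python3 - <<'E'
from station import r
print(r.finish_job())
E
```

```text
the job is handed in; nothing more can be done
None
```

Both kits are made up and the job is handed in, at about 45 s of the 115 s allowed. In order I placed the box, the closed tin, the nozzle and the air cap. The nozzle and cap were pulled in with the far finger to keep the wrist clear of the lamp and meter.

The last checks in the camera views gave these offsets from the pocket centres, along tray x and y:

| Part | Offset x, y (mm) | Allowed (mm) |
|---|---|---|
| Closed tin | 0.8, -0.8 | 12 |
| Box | 0.5, -4.1 | 12 |
| Nozzle | -1.2, -3.5 | 14 |
| Air cap | -2.7, -3.7 | 13 |

- **Open tin:** it did not move; its paint centre shifted less than 0.1 pixel.
- **Final position:** all parts look upright and released. The arm is clear of everything, with the gripper open above the balance.
- **Nozzle readings disagreed:** the scene camera put its base at (-4.4, -1.2) mm and its tip at (1.5, 2.7) mm, a few mm from the top view. That is about a pixel of picking error, and it looks upright in its pocket.
- **Grip openings:** they read about 2 mm under size on the nozzle (12.2 mm against 14) and the cap (27.6 mm against 30). Both held.
- **Lamp:** on the way back the gripper stopped close to the lamp. The wrist force there stayed at noise level, and I backed it away before handing in.
- **Not measured:** resting heights and tilts were judged only from the pictures.

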